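Top up the dishwasher-tablet bin and hang up the scoops

ROBOT

A 6-joint arm with a two-finger parallel gripper is mounted at the origin on the work surface. World frame = base frame: x ahead of the robot, y to its left, z up, the work surface at z = 0. Lengths are in m, angles in rad, forces in N, time in s.
With the tool pointing down it reaches from about 0.275 to 0.75 m from the base axis. Payload 10.2 kg.
Tool frame: the origin (TCP) lies on the centre line of the jaws, within the pads' length; the fingertips stand 14 mm ahead of it and the grasp point (between the pads) lies 5 mm behind it (r.tip_reach is the distance from the TCP to the fingertips, in m); x points along the fingers, y is the direction in which the jaws open and shut, and the axes are right-handed (so a half turn about x gives the same grasp; the last joint's range is limited). The gripper opens to 88 mm and grips with 3 to 60 N. Pads are 18 mm wide; open, the fingers measure 123 mm over their backs; the gripper's body (75 mm by 187 mm) begins 45 mm behind the grasp point.
Start: joints at [1.084, 0.313, 1.498, -0, 1.331, -0.223], TCP at [0.137, 0.507, 0.253] pointing down, gripper open.
Joint ranges: [-2.94, 2.94], [-0.97, 2.17], [0.19, 2.56], [-1.23, 4.37], [0.02, 3.11], [-2.88, 2.88]. Speed limits (rad/s): [2.39, 2.39, 3.01, 3.14, 3.14, 3.14].

INTERFACE

Orientations are given as a 3x3 rotation matrix whose columns are the frame's x, y, z axes.
In Python, from bench import r gives the robot as it stands. The module is installed in compiled form; this text tells all that it offers.
- The arm moves only by the shell command python3 -m pendant 'ROWS'. ROWS is text: rows parted by semicolons, each of 7 numbers parted by spaces: the shift along the tool's x, y, z in m, then the turn, a rotation vector about the tool's x, y, z in degrees, then the finger opening in m, from 0 to 0.0881. A call has 1 to 5 rows; each row shifts and turns the commanded pose from where the row before left it, along the tool's axes as they then stand; what a row does not reach is not made up. A row lasts 1/10 s, in which the tool goes at most 50 mm and 8.59 degrees, less where a joint would pass 70% of its speed; a pose out of reach is approached as far as the arm can. A call is refused whole if a number of a shift passes 0.05 or a number of a turn 8.59, either way. A call with a gripper value outside its range is refused whole. The fingers move at their own pace and stop on an object; the grip force is fixed at half the most. Time passes only in rows, so rows that do not move let the fingers close. It gives the time, the measured TCP pose, the force and the opening at its end, in the units of the state.
- r.state(): the state, without advancing time (a new reading comes with each control period).
- r.get_image(name): name is "side" or "top"; returns (picture, depth): 420x560x3 uint8, blue, green, red; 420x560 float32, m along the optical axis (not along the pixel's ray), 0 where there is no reading.
- r.calibration(name): a dict with "vertical_fov" (degrees; the focal length in pixels is half the picture's height over the tangent of half this angle, whatever the lens; pixels are square), "cx", "cy" (the principal point, pixels), "D" ([k1, k2, p1, p2, k3] as OpenCV has them; the pictures are not rectified), "R" (3x3) and "t" (3): a world point X has camera coordinates R X + t. Camera axes: x right, y down, z forward; pixel columns grow to the right and rows downward; lengths in m; the calibration is good to about 2 mm. A picture is of the moment at which its call begins. calibration takes no time and is no camera call.
- r.job_done(): hands the job in, once; it reports no verdict.
The state is a dict: "clock": time; "joint_positions": joint angles; "qvel": joint speeds; "tau": joint torques, N m; "position": TCP position; "eef_rot": TCP orientation; "ft_force": force on the tool from outside, world axes, zero at the start; "torque": the same for the moment, N m; "finger_gap": finger opening in m.
Only numpy, scipy, OpenCV 4.12 (cv2) and the standard library are available. Lean on these libraries where they do the work, as an engineer would, in place of code of your own. Each camera call takes 0.05 s, during which the arm holds its last target. There are 200 camera calls.

TASK

Pull the tilt-out front of the tablet bin open to its stop, empty the filled steel scoops into it, and push the front fully shut again. Hang every scoop, the emptied ones and any spare, upright on a stud of its own on the acrylic organiser: slide the slot in its strap plate sideways onto the stud, behind the round head, and let it drop so that it hangs by its slot, clear of the counter. Leave the things on the organiser where they are.

Things in the scene. Friction and masses are not known exactly. Their poses are not given: they have to be found in the camera images.
- bin_front (a joint): opening angle (rad) of the bin's tilt-out front: 0 shut, 0.65 at its stop. Hinged along its lower edge, its top tips out to the bin's -x. Stays where it is left (hinge friction 0.25 N m, mass 0.7 kg)
- bin: white tilt-out bin for dishwasher tablets, fixed; cabinet 140 deep (x), 220 wide (y), 180 high, top closed. Origin: centre of underside; front face at x -70. Hinge line along y at (-70, 0, 18). Front panel 8 thick, 210 wide, 155 high from the hinge. At the stop the mouth is the gap between the cabinet's front edge and the leaning panel's top edge, which is then 94 out at height 141
- bin_handle (a point): middle of the front's steel bar handle: bar 10 thick, 110 long, along y between two end posts, its axis 35 in front of the panel's outer face, 43 in front of the hinge line and 135 above it when shut (153 above the counter); turns with the front, z staying parallel to the panel
- bin_hinge (a point): middle of the hinge line of the front, at the foot of the cabinet's front face; does not move, axes as the bin's
- bin_bucket (a point): point inside the open bucket fixed to the front's back: 50 behind the hinge line and 50 above it when shut; axes turn with the front. Bucket floor 44 below it, panel 50 to its -x, rear wall 56 to its +x (80 high), cheeks 92 to either side
- organiser: two-tier organiser of clear acrylic, 170 deep (x), 400 long (y), 140 high, fixed. Origin: centre of underside. Its wall towards the robot (-x side, 130 high, outer face at x -85) carries three headed steel studs; tiers (floors at 15 and 115) are open to +x
- stud0 (a point): steel stud 0 (of 3, in a row, 120 apart): point on its axis midway between acrylic wall and round head, 105 above the counter; axes as the organiser's. Shank 8 in diameter along -x, 14 free between wall and head; head 18 in diameter, 5 thick. A hung scoop's origin is at (-34.5, 0, -80) from this point, its trough towards the robot
- stud1 (a point): steel stud 1 (of 3, in a row, 120 apart): point on its axis midway between acrylic wall and round head, 105 above the counter; axes as the organiser's. Shank 8 in diameter along -x, 14 free between wall and head; head 18 in diameter, 5 thick. A hung scoop's origin is at (-34.5, 0, -80) from this point, its trough towards the robot
- stud2 (a point): steel stud 2 (of 3, in a row, 120 apart): point on its axis midway between acrylic wall and round head, 105 above the counter; axes as the organiser's. Shank 8 in diameter along -x, 14 free between wall and head; head 18 in diameter, 5 thick. A hung scoop's origin is at (-34.5, 0, -80) from this point, its trough towards the robot
- scoop_a: steel scoop, 0.16 kg. Origin: centre of underside. Trough 60 wide (y), sides 45 high, walls 3; its sloping front rises 40 degrees from x -18 at the floor to the lip at x -52, z 28. Flat strap plate at the back, x 32 to 37, y -18 to 18, up to z 135; tab above the slot, z 84 to 135, to be pinched across its 36 width
- scoop_b: steel scoop, same as scoop_a (all are alike). L-shaped slot through the strap plate: level part z 63 to 77, open at the plate's +y edge, running in to y -6; pocket above its inner end, y -6 to 6, up to z 84. Tablets slide out over the front lip once it is tipped forward about 80 to 90 degrees
- scoop_c: spare steel scoop, same as scoop_a, empty; may be absent. To hang: plate between wall and head, stud shank beside the slot mouth at scoop z 70, scoop moved to its +y until the shank is at y 0, then let down 10 mm so the shank sits at the pocket's top (scoop z 80)
- tablet_a0: dishwasher tablet, white, 35 x 25 x 15, 18 g, origin centre of its underside; starts in scoop_a
- tablet_a1: dishwasher tablet, white, 35 x 25 x 15, 18 g, origin centre of its underside; starts in scoop_a; may be absent
- tablet_a2: dishwasher tablet, white, 35 x 25 x 15, 18 g, origin centre of its underside; starts in scoop_a; may be absent
- tablet_b0: dishwasher tablet, white, 35 x 25 x 15, 18 g, origin centre of its underside; starts in scoop_b
- tablet_b1: dishwasher tablet, white, 35 x 25 x 15, 18 g, origin centre of its underside; starts in scoop_b; may be absent
- tablet_b2: dishwasher tablet, white, 35 x 25 x 15, 18 g, origin centre of its underside; starts in scoop_b; may be absent
- mesh_cup: steel mesh filter cup, 62 across, 55 high, on the upper tier; origin centre of underside. Leave alone
- ramekin: white ceramic ramekin, 72 across, 42 high, lower tier; origin centre of underside. Leave alone
- scraper: yellow plastic dish scraper, 75 x 95 x 10, lower tier; origin centre of underside. Leave alone
- teaspoon: steel teaspoon, 130 long, lower tier, may be absent; origin near its middle, underside. Leave alone

How it is judged:
On the way, in this order (a step that is already met when the one before it is completed fails the run):
1. the bin's front is open to its stop (value of joint bin_front above 0.6 rad), for 0.2 s.
2. all tablets are in the bin's bucket while the front is open (x of tablet_a0 in the frame of bin_bucket between -0.058 and 0.06 m and y of tablet_a0 in the frame of bin_bucket between -0.095 and 0.095 m and z of tablet_a0 in the frame of bin_bucket between -0.052 and 0.06 m and x of tablet_a1 in the frame of bin_bucket between -0.058 and 0.06 m and y of tablet_a1 in the frame of bin_bucket between -0.095 and 0.095 m and z of tablet_a1 in the frame of bin_bucket between -0.052 and 0.06 m and x of tablet_a2 in the frame of bin_bucket between -0.058 and 0.06 m and y of tablet_a2 in the frame of bin_bucket between -0.095 and 0.095 m and z of tablet_a2 in the frame of bin_bucket between -0.052 and 0.06 m and x of tablet_b0 in the frame of bin_bucket between -0.058 and 0.06 m and y of tablet_b0 in the frame of bin_bucket between -0.095 and 0.095 m and z of tablet_b0 in the frame of bin_bucket between -0.052 and 0.06 m and x of tablet_b1 in the frame of bin_bucket between -0.058 and 0.06 m and y of tablet_b1 in the frame of bin_bucket between -0.095 and 0.095 m and z of tablet_b1 in the frame of bin_bucket between -0.052 and 0.06 m and x of tablet_b2 in the frame of bin_bucket between -0.058 and 0.06 m and y of tablet_b2 in the frame of bin_bucket between -0.095 and 0.095 m and z of tablet_b2 in the frame of bin_bucket between -0.052 and 0.06 m and value of joint bin_front above 0.45 rad), for 0.2 s.
At the end, for the whole second after the job is handed in: all tablets lie in the bin's bucket, the front is shut (under 0.05 rad), and every scoop hangs at rest on a stud, shank in the slot's pocket (scoop origin 80 mm below the stud point -8/+7 mm, within 8 mm sideways), upright within 0.3 rad (x of tablet_a0 in the frame of bin_bucket between -0.058 and 0.06 m and y of tablet_a0 in the frame of bin_bucket between -0.095 and 0.095 m and z of tablet_a0 in the frame of bin_bucket between -0.052 and 0.06 m and x of tablet_a1 in the frame of bin_bucket between -0.058 and 0.06 m and y of tablet_a1 in the frame of bin_bucket between -0.095 and 0.095 m and z of tablet_a1 in the frame of bin_bucket between -0.052 and 0.06 m and x of tablet_a2 in the frame of bin_bucket between -0.058 and 0.06 m and y of tablet_a2 in the frame of bin_bucket between -0.095 and 0.095 m and z of tablet_a2 in the frame of bin_bucket between -0.052 and 0.06 m and x of tablet_b0 in the frame of bin_bucket between -0.058 and 0.06 m and y of tablet_b0 in the frame of bin_bucket between -0.095 and 0.095 m and z of tablet_b0 in the frame of bin_bucket between -0.052 and 0.06 m and x of tablet_b1 in the frame of bin_bucket between -0.058 and 0.06 m and y of tablet_b1 in the frame of bin_bucket between -0.095 and 0.095 m and z of tablet_b1 in the frame of bin_bucket between -0.052 and 0.06 m and x of tablet_b2 in the frame of bin_bucket between -0.058 and 0.06 m and y of tablet_b2 in the frame of bin_bucket between -0.095 and 0.095 m and z of tablet_b2 in the frame of bin_bucket between -0.052 and 0.06 m and ((x of scoop_a in the frame of stud0 between -0.052 and -0.018 m and y of scoop_a in the frame of stud0 between -0.008 and 0.008 m and z of scoop_a in the frame of stud0 between -0.088 and -0.073 m) or (x of scoop_a in the frame of stud1 between -0.052 and -0.018 m and y of scoop_a in the frame of stud1 between -0.008 and 0.008 m and z of scoop_a in the frame of stud1 between -0.088 and -0.073 m) or (x of scoop_a in the frame of stud2 between -0.052 and -0.018 m and y of scoop_a in the frame of stud2 between -0.008 and 0.008 m and z of scoop_a in the frame of stud2 between -0.088 and -0.073 m)) and ((x of scoop_b in the frame of stud0 between -0.052 and -0.018 m and y of scoop_b in the frame of stud0 between -0.008 and 0.008 m and z of scoop_b in the frame of stud0 between -0.088 and -0.073 m) or (x of scoop_b in the frame of stud1 between -0.052 and -0.018 m and y of scoop_b in the frame of stud1 between -0.008 and 0.008 m and z of scoop_b in the frame of stud1 between -0.088 and -0.073 m) or (x of scoop_b in the frame of stud2 between -0.052 and -0.018 m and y of scoop_b in the frame of stud2 between -0.008 and 0.008 m and z of scoop_b in the frame of stud2 between -0.088 and -0.073 m)) and ((x of scoop_c in the frame of stud0 between -0.052 and -0.018 m and y of scoop_c in the frame of stud0 between -0.008 and 0.008 m and z of scoop_c in the frame of stud0 between -0.088 and -0.073 m) or (x of scoop_c in the frame of stud1 between -0.052 and -0.018 m and y of scoop_c in the frame of stud1 between -0.008 and 0.008 m and z of scoop_c in the frame of stud1 between -0.088 and -0.073 m) or (x of scoop_c in the frame of stud2 between -0.052 and -0.018 m and y of scoop_c in the frame of stud2 between -0.008 and 0.008 m and z of scoop_c in the frame of stud2 between -0.088 and -0.073 m)) and linear speed of each of scoop_a, scoop_b, scoop_c below 0.03 m/s and angle between each of scoop_a, scoop_b, scoop_c's own z axis and vertical below 0.3 rad and value of joint bin_front below 0.05 rad); the robot touches nothing.
It fails at once if the mesh filter cup on the organiser is moved more than 30 mm (distance of mesh_cup from where it was at the start of the episode above 0.03 m).
It fails at once if the ramekin on the organiser is moved more than 30 mm (distance of ramekin from where it was at the start of the episode above 0.03 m).
It fails at once if the scraper on the organiser is moved more than 30 mm (distance of scraper from where it was at the start of the episode above 0.03 m).
It fails at once if the teaspoon on the organiser is moved more than 30 mm (distance of teaspoon from where it was at the start of the episode above 0.03 m).
Of tablet_a1, tablet_a2, tablet_b1, tablet_b2 only 1 to 4 are there at a start; the rules pass over those that are not, and their reading is None.
Of scoop_c, teaspoon only 1 to 2 are there at a start; the rules pass over those that are not, and their reading is None.
At some moment in a run one of scoop_a, scoop_b, scoop_c may be knocked a few centimetres aside while the robot is not near it.
It also fails if it takes over 208 s, if anything falls off the work surface, if the arm or the gripper's body presses on something with over 40 N, if the wrist force passes 120 N, or if a joint passes its speed limit or range.

## Working session

There is one attempt and no reset: what is moved stays moved. The work goes in short steps, Python scripts to look and compute and a shell command to move; the robot and the scene stay as the last step left them, time stands still between calls to the robot, and variables do not carry over. Pictures are saved under pics/ and viewed, about 12 in all and at most 16, crops included, and the job is handed in when it is done.

```bash
mkdir -p pics; ls; cat > h.py <<'E'
import numpy as np,cv2
from bench import r
np.set_printoptions(precision=4,suppress=True)
def K(n):
    c=r.calibration(n);f=210/np.tan(np.radians(c["vertical_fov"])/2)
    return np.array([[f,0,c["cx"]],[0,f,c["cy"]],[0,0,1.]]),np.array(c["D"],float),np.array(c["R"]),np.array(c["t"])
def cloud(n,d):
    k,D,R,t=K(n);h,w=d.shape
    uv=np.stack(np.meshgrid(np.arange(w),np.arange(h)),-1).reshape(-1,1,2).astype(float)
    p=cv2.undistortPoints(uv,k,D).reshape(h,w,2)
    P=np.dstack([p*d[...,None],d])
    W=(P-t)@R; W[d<=0]=np.nan
    return W
def pix(n,X):
    k,D,R,t=K(n);return cv2.projectPoints(np.atleast_2d(np.array(X,float)),cv2.Rodrigues(R)[0],t,k,D)[0].reshape(-1,2)
def ray(n,u,v,z):
    k,D,R,t=K(n);p=cv2.undistortPoints(np.array([[[u,v]]],float),k,D).ravel()
    d=R.T@np.array([*p,1]);c=-R.T@t
    return c+d*(z-c[2])/d[2]
def shot(n,name):
    im,d=r.get_image(n);cv2.imwrite(f"pics/{name}.png",im);np.savez(f"pics/{name}.npz",im=im,d=d);return im,d
E
python3 - <<'E'
from h import *
for n in("top","side"):
    im,d=shot(n,n+"0");W=cloud(n,d);print(n,K(n),-K(n)[2].T@K(n)[3])
print(r.state())
E
```

```text
pics
top (array([[535.0348,   0.    , 280.0972],
       [  0.    , 535.0348, 200.7197],
       [  0.    ,   0.    ,   1.    ]]), array([-0.0274,  0.    ,  0.    ,  0.    ,  0.    ]), array([[-0.0134, -0.9996, -0.0232],
       [-0.9967,  0.0152, -0.0796],
       [ 0.0799,  0.022 , -0.9966]]), array([0.0043, 0.5717, 1.1716])) [ 0.4763 -0.0302  1.2131]
side (array([[399.0832,   0.    , 279.5072],
       [  0.    , 399.0832, 206.8177],
       [  0.    ,   0.    ,   1.    ]]), array([-0.1178,  0.    ,  0.    ,  0.    ,  0.    ]), array([[ 0.8995, -0.4368,  0.0069],
       [-0.3177, -0.665 , -0.6758],
       [ 0.2998,  0.6057, -0.737 ]]), array([-0.5069,  0.2516,  0.8395])) [ 0.2843 -0.5626  0.7922]
{'clock': 0.1, 'joint_positions': array([ 1.0836,  0.3134,  1.4983, -0.    ,  1.331 , -0.2234]), 'qvel': array([-0.0019, -0.0012, -0.0018,  0.0008, -0.0003, -0.0004]), 'tau': array([  0.0015, -40.2815, -25.2645,   0.0695,   0.0342,  -0.0001]), 'position': array([0.1368, 0.5067, 0.2522]), 'eef_rot': array([[-0.0005,  0.2607,  0.9654],
       [-0.001 ,  0.9654, -0.2607],
       [-1.    , -0.0011, -0.0002]]), 'ft_force': array([-0.3443,  0.0721,  0.3581]), 'torque': array([-0.0382, -0.0752,  0.0376]), 'finger_gap': 0.08777784470330924}
```

View pics/top0.png

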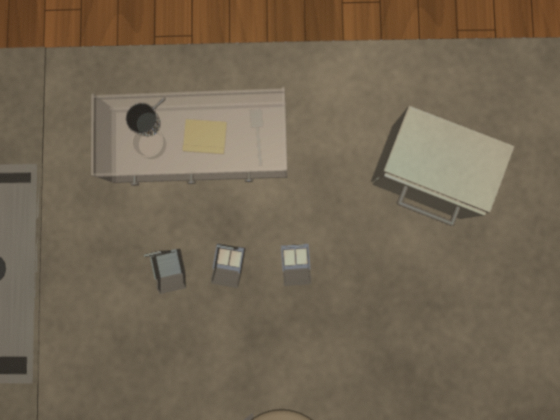

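View pics/side0.png

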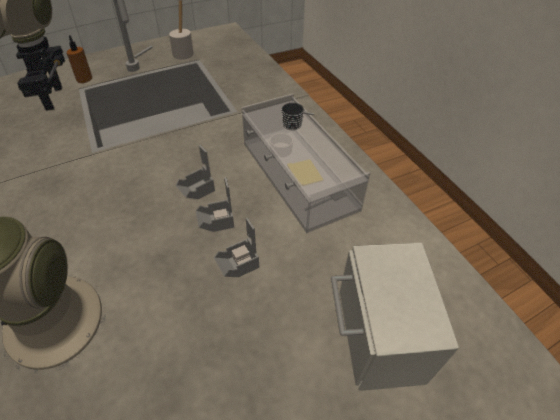

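```bash
python3 - <<'E'
from h import *
Z=np.load("pics/top0.npz");im,d=Z["im"],Z["d"];W=cloud("top",d)
c=cv2.resize(im[165:300,85:325],None,fx=3.3,fy=3.3,interpolation=cv2.INTER_CUBIC);cv2.imwrite("pics/c0.png",cv2.convertScaleAbs(c,alpha=1.8))
m=(W[...,2]>.165)&(W[...,2]<.2)&(W[...,1]<-.15)&(W[...,0]>.4)
P=W[m][:,:2].astype(np.float32);print("bin",len(P),np.median(W[m][:,2]),cv2.minAreaRect(P),cv2.boxPoints(cv2.minAreaRect(P)))
# by depth: height map components in scoop zone
m=(W[...,2]>.11)&(W[...,2]<.15)&(W[...,0]<.56)&(W[...,0]>.3)&(W[...,1]>-.2)
n,l,s,ce=cv2.connectedComponentsWithStats(m.astype(np.uint8))
for i in range(1,n):
    if s[i,4]>3:
        Q=W[l==i];print(s[i],Q.mean(0),Q[:,2].max(),cv2.minAreaRect(Q[:,:2].astype(np.float32)))
for u,v in((135,181),(191,179),(249,177)):print(ray("top",u,v,.105),W[v,u])
for u,v in((404,187),(399,206),(458,205),(453,222)):print(W[v,u])
S=np.load("pics/side0.npz");V=cloud("side",S["d"])
m=(V[...,2]>.05)&(V[...,2]<.15)&(V[...,0]<.52)&(V[...,0]>.3)&(V[...,1]>-.2)&(V[...,1]<.4)
n,l,s,ce=cv2.connectedComponentsWithStats(m.astype(np.uint8))
for i in range(1,n):
    if s[i,4]>20:
        Q=V[l==i];print("side",s[i],Q.mean(0),Q.max(0));t=Q[Q[:,2]>.085];print(t.mean(0),cv2.minAreaRect(t[:,:2].astype(np.float32)))
E
```

```text
bin 8642 0.18001900044176367 ((0.6344525218009949, -0.33486324548721313), (0.22218574583530426, 0.15037092566490173), 67.39594268798828) [[ 0.5223 -0.4085]
 [ 0.6612 -0.4663]
 [ 0.7466 -0.2612]
 [ 0.6077 -0.2034]]
[216 245  19   5  47] [0.4715 0.1049 0.1339] 0.1393890374779506 ((0.4717060327529907, 0.10641147196292877), (0.03606078028678894, 0.004756656475365162), 80.03543853759766)
[286 244  18   4  47] [ 0.4723 -0.0345  0.1351] 0.138774682917624 ((0.47229352593421936, -0.03407367318868637), (0.004855198320001364, 0.03446408733725548), 3.2845914363861084)
[144 250  21   7  58] [0.4604 0.2517 0.1321] 0.14090942936254358 ((0.46050825715065, 0.25287675857543945), (0.005159398540854454, 0.03600836917757988), 11.895517349243164)
[0.6114 0.2988 0.105 ] [0.6106 0.2969 0.1113]
[0.6136 0.1803 0.105 ] [0.6132 0.1798 0.1081]
[0.6158 0.0586 0.105 ] [0.6155 0.0584 0.1072]
[ 0.5843 -0.252   0.1582]
[ 0.5574 -0.2725  0.0002]
[ 0.5464 -0.3537  0.1686]
[ 0.5137 -0.3455  0.1593]
side [199 145  12  30 165] [0.4603 0.2482 0.0964] [0.4677 0.2697 0.1361]
[0.4604 0.2486 0.1126] ((0.4601990878582001, 0.251885324716568), (0.006597639061510563, 0.03619055077433586), 12.759134292602539)
side [224 177   8  34 104] [0.4707 0.0988 0.1016] [0.4767 0.126  0.1356]
[0.4709 0.0995 0.1172] ((0.4724343419075012, 0.10657793283462524), (0.03885817527770996, 0.005210464354604483), 80.88326263427734)
side [246 217  10  35 215] [ 0.4726 -0.0384  0.0971] [ 0.4778 -0.0154  0.1364]
[ 0.4726 -0.0384  0.1146] ((0.47349855303764343, -0.0347626768052578), (0.006052033044397831, 0.0382571816444397), 3.519583225250244)
```

View pics/c0.png

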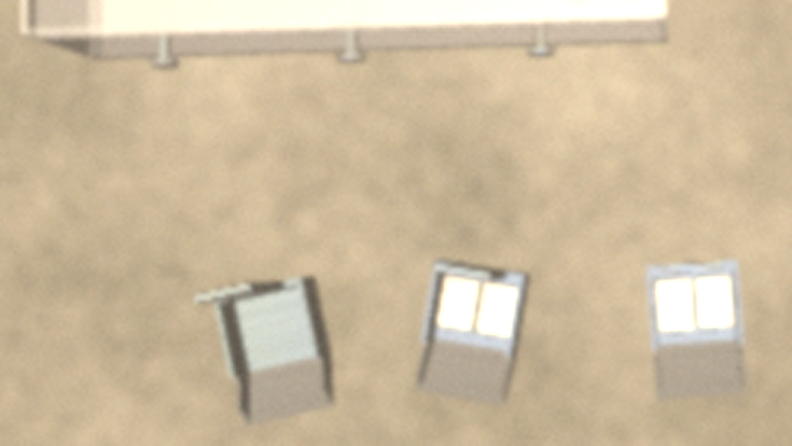

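```bash
cat >> h.py <<'E'
from scipy.spatial.transform import Rotation as Ro
def plan(p,R,n,st=None):
    s=st or r.state();R0=s["eef_rot"];p0=s["position"]
    T=np.eye(4);T[:3,:3]=R0.T@R;T[:3,3]=R0.T@(np.array(p)-p0)
    w=Ro.from_matrix(T[:3,:3]).as_rotvec()
    print("total shift mm",T[:3,3]*1e3,"turn deg",np.degrees(w))
    from scipy.linalg import expm,logm
    S=expm(np.real(logm(T))/n);print(n,"rows of: mm",S[:3,3]*1e3,"deg",np.degrees(Ro.from_matrix(S[:3,:3]).as_rotvec()))
def down(a): # tool down, jaw axis at world angle a (deg)
    c,s=np.cos(np.radians(a)),np.sin(np.radians(a))
    return np.array([[0,c,s],[0,s,-c],[-1,0,0]])
E
python3 - <<'E'
from h import *
Z=np.load("pics/top0.npz");W=cloud("top",Z["d"])
x,y,z=W[...,0],W[...,1],W[...,2]
m=(z>.122)&(z<.14)&(x>.58)&(x<.66)&(y>-.05)&(y<.42);Q=W[m];print("wall top",len(Q),Q.min(0),Q.max(0))
for lo in np.arange(-.02,.4,.05):
    q=Q[(Q[:,1]>lo)&(Q[:,1]<lo+.05)]
    if len(q):print(lo,len(q),np.percentile(q[:,0],[0,10,50,90,100]),np.median(q[:,2]))
m=(z>.095)&(z<.12)&(x>.58)&(x<.66)&(y>-.05)&(y<.42)
n,l,s,c=cv2.connectedComponentsWithStats(m.astype(np.uint8))
for i in range(1,n):
    q=W[l==i];print(s[i],q.min(0),q.max(0),q[q[:,0]<q[:,0].min()+.006].mean(0))
# bin handle
a=np.radians(-22.6);B=np.array([.638,-.3364]);ex=np.array([np.cos(a),np.sin(a)]);ey=np.array([-ex[1],ex[0]])
bx=(W[...,:2]-B)@ex;by=(W[...,:2]-B)@ey
m=(bx<-.09)&(bx>-.14)&(abs(by)<.05)&(z>.13)
print("bar",m.sum(),np.median(bx[m]),by[m].min(),by[m].max(),np.percentile(z[m],[5,50,95]),np.polyfit(by[m],bx[m],1))
m=(z>.17)&(abs(bx)<.1)&(abs(by)<.13)
for lo in(-.08,-.04,0,.04):
    q=m&(by>lo)&(by<lo+.04);print(lo,bx[q].min(),bx[q].max(),)
m=(z>.177)&(abs(bx)<.1)&(abs(by)<.13);print(by[m&(abs(bx)<.04)].min(),by[m&(abs(bx)<.04)].max())
E
```

```text
wall top 669 [ 0.6218 -0.0197  0.122 ] [0.66   0.3818 0.14  ]
-0.02 95 [0.6263 0.6266 0.6303 0.6492 0.6599] 0.13049974940350723
0.030000000000000002 72 [0.6253 0.6262 0.6287 0.6308 0.6315] 0.1302487471032614
0.08 71 [0.625  0.6258 0.6277 0.6301 0.6308] 0.12952911944630335
0.13000000000000003 71 [0.6242 0.6247 0.6268 0.6289 0.6298] 0.12956764376171365
0.18000000000000002 72 [0.6234 0.6238 0.6258 0.6281 0.6298] 0.12968788170243667
0.23 72 [0.6228 0.6233 0.6259 0.6281 0.6287] 0.12979998657191727
0.28 74 [0.6226 0.6231 0.6251 0.6273 0.6425] 0.12957809539508236
0.33 135 [0.6218 0.6223 0.6262 0.6536 0.66  ] 0.13018232625981574
0.38 7 [0.622  0.6266 0.6424 0.6518 0.6542] 0.13726866997410694
[  96  155  189   18 2503] [ 0.6294 -0.0151  0.1083] [0.66   0.3778 0.12  ] [0.6332 0.2271 0.1152]
[184 170 103  14 263] [ 0.6054 -0.0189  0.095 ] [0.6277 0.1945 0.1199] [0.6081 0.1161 0.1104]
[ 95 173  88  12 189] [0.6042 0.1966 0.095 ] [0.6248 0.3806 0.12  ] [0.6064 0.2979 0.1113]
bar 261 -0.11401459053104417 -0.049745756440621576 0.0493909111991858 [0.1528 0.1571 0.1611] [-0.0128 -0.1138]
-0.08 -0.07833127795287868 0.06918585948571232
-0.04 -0.07896599399678468 0.06870819664594133
0 -0.07895851136115034 0.07132151742672792
0.04 -0.0787348041218877 0.07008054676965188
-0.11086692801146893 0.11095350452461931
```

```bash
cat >> h.py <<'E'
a=np.radians(-22.6);B=np.array([.638,-.3364,0]);ex=np.array([np.cos(a),np.sin(a),0]);ey=np.array([-ex[1],ex[0],0]);ez=np.array([0,0,1.])
def binp(x,y,z):return B+x*ex+y*ey+z*ez
E
python3 - <<'E'
from h import *
plan(binp(-.114,0,.24),down(-22.6),20)
E
```

```text
total shift mm [  12.8252 -668.3754  590.6203] turn deg [97.4876  0.0428  0.058 ]
20 rows of: mm [ 0.615  -1.9612 50.4153] deg [4.8744 0.0021 0.0029]
```

```bash

for i in 1 2 3 4; do python3 -m pendant '0.0006 -0.002 0.0458 4.43 0 0 0.088; 0.0006 -0.002 0.0458 4.43 0 0 0.088; 0.0006 -0.002 0.0458 4.43 0 0 0.088; 0.0006 -0.002 0.0458 4.43 0 0 0.088; 0.0006 -0.002 0.0458 4.43 0 0 0.088'; done
python3 -m pendant '0.0006 -0.002 0.0458 4.43 0 0 0.044; 0.0006 -0.002 0.0458 4.43 0 0 0.044; 0 0 0 0 0 0 0.044; 0 0 0 0 0 0 0.044'
python3 -c "
from h import *
print(r.state());plan(binp(-.114,0,.24),down(-22.6),1);plan(binp(-.114,0,.15),down(-22.6),3)"
```

```text
clock: 0.6
position: [0.3423, 0.4041, 0.2494]
eef_rot: [[-0.0, 0.608, 0.794], [-0.0, 0.794, -0.608], [-1.0, -0.0, -0.0]]
ft_force: [-0.1, 0.3, 0.7]
finger_gap: 0.0881
clock: 1.1
position: [0.4924, 0.2327, 0.2463]
eef_rot: [[-0.001, 0.863, 0.506], [-0.0, 0.506, -0.863], [-1.0, -0.001, -0.0]]
ft_force: [-0.6, 0.5, 0.2]
finger_gap: 0.0882
clock: 1.6
position: [0.5667, 0.0173, 0.2433]
eef_rot: [[-0.001, 0.99, 0.144], [0.0, 0.144, -0.99], [-1.0, -0.001, -0.0]]
ft_force: [1.4, 0.4, -0.0]
finger_gap: 0.0881
clock: 2.1
position: [0.5544, -0.2102, 0.2402]
eef_rot: [[-0.001, 0.971, -0.24], [0.0, -0.24, -0.971], [-1.0, -0.001, -0.0]]
ft_force: [0.9, -0.9, 0.6]
finger_gap: 0.0879
clock: 2.5
position: [0.5256, -0.2957, 0.2391]
eef_rot: [[-0.001, 0.923, -0.385], [0.001, -0.385, -0.923], [-1.0, -0.001, -0.001]]
ft_force: [0.1, 0.4, -0.3]
finger_gap: 0.0582
{'clock': 2.5, 'joint_positions': array([-0.7067,  0.4968,  1.2661,  0.0003,  1.3796, -0.3117]), 'qvel': array([ 0.0421, -0.0103,  0.005 ,  0.0021,  0.0014,  0.0004]), 'tau': array([ -2.4592, -48.2123, -25.821 ,  -0.05  ,   0.0041,   0.0047]), 'position': array([ 0.5256, -0.2957,  0.2391]), 'eef_rot': array([[-0.0006,  0.923 , -0.3848],
       [ 0.0009, -0.3848, -0.923 ],
       [-1.    , -0.0009, -0.0006]]), 'ft_force': array([ 0.068 ,  0.4209, -0.3422]), 'torque': array([-0.0234,  0.1357,  0.0128]), 'finger_gap': 0.058201093554002006}
total shift mm [-0.9436  5.4409 -5.6329] turn deg [-0.0312 -0.0333  0.0489]
1 rows of: mm [-0.9436  5.4409 -5.6329] deg [-0.0312 -0.0333  0.0489]
total shift mm [89.0563  5.5178 -5.5806] turn deg [-0.0312 -0.0333  0.0489]
3 rows of: mm [29.6856  1.8312 -1.8656] deg [-0.0104 -0.0111  0.0163]
```

```bash

python3 -m pendant '0 0.0055 -0.0055 0 0 0 0.023; 0 0 0 0 0 0 0.023; 0 0 0 0 0 0 0.023; 0 0 0 0 0 0 0.023;0 0 0 0 0 0 0.023'
python3 -m pendant '0.03 0 0 0 0 0 0.023; 0.03 0 0 0 0 0 0.023; 0.015 0 0 0 0 0 0.023; 0.014 0 0 0 0 0 0.023;0 0 0 0 0 0 0.023'
python3 -c "
from h import *
plan(binp(-.114,0,.15),down(-22.6),1)
im,d=shot('side','s1');cv2.imwrite('pics/s1c.png',cv2.resize(im[200:400,280:480],None,fx=3,fy=3))"
```

```text
clock: 3.0
position: [0.5332, -0.292, 0.2395]
eef_rot: [[-0.0, 0.924, -0.383], [0.0, -0.383, -0.924], [-1.0, -0.0, 0.0]]
ft_force: [0.2, 0.8, 0.1]
finger_gap: 0.0231
clock: 3.5
position: [0.5326, -0.292, 0.149]
eef_rot: [[-0.002, 0.923, -0.384], [0.002, -0.384, -0.923], [-1.0, -0.003, -0.001]]
ft_force: [-0.5, -0.1, -0.2]
finger_gap: 0.0229
total shift mm [-1.0465  0.3795  0.5227] turn deg [ 0.0278 -0.0455  0.1551]
1 rows of: mm [-1.0465  0.3795  0.5227] deg [ 0.0278 -0.0455  0.1551]
```

View pics/s1c.png

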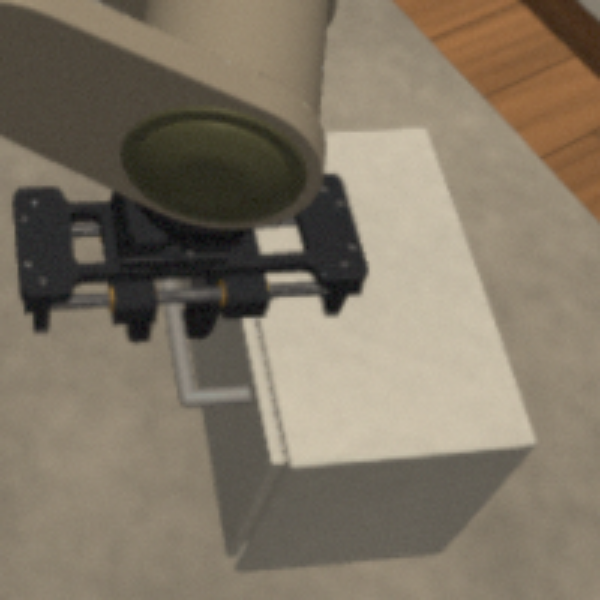

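```bash

python3 -m pendant '0 0 0 0 0 0 0; 0 0 0 0 0 0 0; 0 0 0 0 0 0 0;0 0 0 0 0 0 0'
for i in 1 2 3; do python3 -m pendant '0.0026 -0.0071 0 0 0 3.15 0;0.0026 -0.0071 0 0 0 3.15 0;0.0026 -0.0071 0 0 0 3.15 0;0.0026 -0.0071 0 0 0 3.15 0'; done
python3 -m pendant '0 0 0 0 0 0 0; 0 0 0 0 0 0 0; 0 0 0 0 0 0 0'
```

```text
clock: 3.95
position: [0.5336, -0.2927, 0.1515]
eef_rot: [[0.002, 0.923, -0.384], [-0.001, -0.384, -0.923], [-1.0, 0.002, 0.001]]
ft_force: [1.6, -1.7, 3.9]
finger_gap: 0.0085
clock: 4.35
position: [0.5078, -0.2821, 0.1387]
eef_rot: [[0.205, 0.9, -0.384], [-0.086, -0.374, -0.923], [-0.975, 0.222, 0.001]]
ft_force: [4.3, -0.1, -1.1]
finger_gap: 0.0088
clock: 4.75
position: [0.4855, -0.2729, 0.1204]
eef_rot: [[0.396, 0.834, -0.384], [-0.166, -0.346, -0.923], [-0.903, 0.429, 0.001]]
ft_force: [6.8, 3.7, -0.9]
finger_gap: 0.0086
clock: 5.15
position: [0.4698, -0.2661, 0.1006]
eef_rot: [[0.547, 0.745, -0.382], [-0.225, -0.309, -0.924], [-0.806, 0.592, -0.001]]
ft_force: [-25.9, 1.7, 20.3]
finger_gap: 0.0087
clock: 5.45
position: [0.4695, -0.2659, 0.1001]
eef_rot: [[0.545, 0.746, -0.382], [-0.224, -0.31, -0.924], [-0.808, 0.589, -0.002]]
ft_force: [-30.2, -0.2, 16.5]
finger_gap: 0.0088
```

```bash

python3 -m pendant '0 0 0 0 0 0 0.023; 0 0 0 0 0 0 0.023; -0.03 0 0 0 0 0 0.023; -0.04 0 0 0 0 0 0.023;-0.04 0 0 0 0 0 0.023'
python3 -m pendant '-0.04 0 0 0 0 -4 0.06; -0.04 0 0 0 0 -8 0.088; 0 0 0.05 0 0 -8 0.088; 0 0 -0.05 0 0 -8 0.088;0 0 -0.05 0 0 -8.2 0.088'
python3 - <<'E'
from h import *
for n in("side","top"):
    im,d=shot(n,n+"2");W=cloud(n,d);Q=(W-B)@np.stack([ex,ey,ez],1)
    m=(Q[...,0]<-.1)&(Q[...,0]>-.2)&(abs(Q[...,1])<.1)&(Q[...,2]>.03)&(Q[...,2]<.16);q=Q[m]
    print(n,m.sum(),"top z",np.percentile(q[:,2],99.5),"x at top",q[q[:,2]>np.percentile(q[:,2],97)].mean(0),"max lean",np.percentile(np.arctan2(-.07-q[:,0],q[:,2]-.018),[50,90]))
E
```

```text
clock: 5.95
position: [0.4102, -0.2401, 0.1893]
eef_rot: [[0.546, 0.747, -0.379], [-0.219, -0.31, -0.925], [-0.809, 0.588, -0.006]]
ft_force: [0.6, -0.8, 1.0]
finger_gap: 0.0236
clock: 6.45
position: [0.3881, -0.1816, 0.2547]
eef_rot: [[0.003, 0.921, -0.39], [0.002, -0.39, -0.921], [-1.0, 0.002, -0.003]]
ft_force: [0.5, 0.1, -0.6]
finger_gap: 0.0607
side 3580 top z 0.15592980179227 x at top [-0.1098 -0.0081  0.151 ] max lean [0.6295 0.8184]
top 3056 top z 0.15641027264510404 x at top [-0.1266 -0.0209  0.15  ] max lean [0.6365 0.6623]
```

View pics/top2.png

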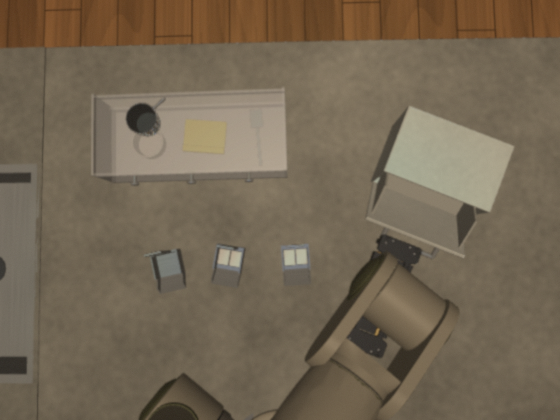

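```bash

python3 - <<'E'
from h import *
Z=np.load("pics/top2.npz");W=cloud("top",Z["d"])
for u,v in((368,217),(466,254),(390,225)):
    q=(ray("top",u,v,.14)-B)@np.stack([ex,ey,ez],1);print(q)
Q=(W-B)@np.stack([ex,ey,ez],1)
m=(Q[...,0]<-.15)&(Q[...,0]>-.19)&(abs(Q[...,1])<.09)&(Q[...,2]>.11)&(Q[...,2]<.16);q=Q[m];print(len(q),np.percentile(q[:,0],[0,2,50,98,100]),np.percentile(q[:,2],[2,50,98]))
# scoops now
def scoops():
    m=(W[...,2]>.11)&(W[...,2]<.145)&(W[...,0]<.56)&(W[...,0]>.35)&(W[...,1]>-.1)&(W[...,1]<.4)
    n,l,s,ce=cv2.connectedComponentsWithStats(m.astype(np.uint8))
    for i in range(1,n):
        if s[i,4]>20:
            P=W[l==i];print(s[i,4],P[:,2].max(),cv2.minAreaRect(P[:,:2].astype(np.float32)))
scoops()
E
```

```text
[-0.1619  0.0998  0.14  ]
[-0.1585 -0.1074  0.14  ]
[-0.1605  0.0533  0.14  ]
824 [-0.1838 -0.1779 -0.1607 -0.1504 -0.15  ] [0.1118 0.1375 0.1448]
51 0.1418731019324279 ((0.47165000438690186, 0.10598736256361008), (0.03598041832447052, 0.004833100363612175), 79.86221313476562)
46 0.1388675757113738 ((0.4722895622253418, -0.034064892679452896), (0.004856690764427185, 0.03451099246740341), 3.3246922492980957)
58 0.13990070761003864 ((0.46037557721138, 0.25368520617485046), (0.005154031794518232, 0.03629875183105469), 12.561187744140625)
```

```bash

python3 - <<'E'
from h import *
M=np.stack([ex,ey,ez],1)
Z=np.load("pics/top2.npz");Q=(cloud("top",Z["d"])-B)@M
# per-row strip profile at mid
m=(abs(Q[...,1])<.085)&(Q[...,2]>.05)&(Q[...,2]<.16)&(Q[...,0]<-.07)&(Q[...,0]>-.2)
q=Q[m]
for lo in np.arange(-.2,-.07,.006):
    s=q[(q[:,0]>lo)&(q[:,0]<lo+.006)]
    if len(s):print(round(lo,3),len(s),np.percentile(s[:,2],[5,50,95]))
E
```

```text
-0.194 14 [0.1017 0.1049 0.1076]
-0.188 43 [0.1025 0.1067 0.1105]
-0.182 33 [0.1036 0.1105 0.115 ]
-0.176 32 [0.1095 0.1152 0.1185]
-0.17 206 [0.1188 0.1397 0.144 ]
-0.164 231 [0.1367 0.1411 0.1447]
-0.158 221 [0.1288 0.1334 0.1381]
-0.152 206 [0.1202 0.1251 0.1296]
-0.146 211 [0.1122 0.1165 0.1213]
-0.14 201 [0.1035 0.1085 0.1133]
-0.134 201 [0.0958 0.101  0.1058]
-0.128 195 [0.0877 0.0924 0.0971]
-0.122 183 [0.0799 0.0842 0.0888]
-0.116 185 [0.0708 0.0762 0.0814]
-0.11 177 [0.0635 0.0677 0.0726]
-0.104 166 [0.0551 0.0594 0.0652]
-0.098 117 [0.0507 0.0534 0.057 ]
-0.092 2 [0.05   0.0501 0.0503]
```

```bash
python3 -c "
from h import *
plan([.4728,-.0345,.22],down(-86.7),8)"
```

```text
total shift mm [  35.0068   22.9498 -159.4781] turn deg [64.8545 -0.4317  0.126 ]
8 rows of: mm [  4.308   -7.3349 -19.9487] deg [ 8.1068 -0.054   0.0157]
```

```bash

python3 -m pendant '0.0043 -0.0073 -0.02 8.1 0 0 0.088;0.0043 -0.0073 -0.02 8.1 0 0 0.088;0.0043 -0.0073 -0.02 8.1 0 0 0.088;0.0043 -0.0073 -0.02 8.1 0 0 0.088'
python3 -m pendant '0.0043 -0.0073 -0.02 8.1 0 0 0.088;0.0043 -0.0073 -0.02 8.1 0 0 0.088;0.0043 -0.0073 -0.02 8.1 0 0 0.088;0.0043 -0.0073 -0.02 8.1 0 0 0.088;0 0 0 0 0 0 0.088'
python3 -c "
from h import *
plan([.4728,-.0345,.122],down(-86.7),1)"
```

```text
clock: 6.95
position: [0.4105, -0.0956, 0.2369]
eef_rot: [[0.008, 0.575, -0.818], [0.004, -0.818, -0.575], [-1.0, 0.001, -0.009]]
ft_force: [-0.4, -0.5, 0.8]
finger_gap: 0.0881
clock: 7.45
position: [0.4726, -0.0378, 0.2198]
eef_rot: [[0.007, 0.053, -0.999], [0.004, -0.999, -0.053], [-1.0, -0.004, -0.007]]
ft_force: [-0.0, 0.8, 0.5]
finger_gap: 0.0879
total shift mm [97.8262 -2.9257  0.3198] turn deg [-0.288  -0.4259  0.2326]
1 rows of: mm [97.8262 -2.9257  0.3198] deg [-0.288  -0.4259  0.2326]
```

```bash

python3 -m pendant '0 -0.003 0.0005 -0.3 -0.4 0.2 0.088;0.03 0 0 0 0 0 0.088;0.03 0 0 0 0 0 0.07;0.03 0 0 0 0 0 0.06;0.008 0 0 0 0 0 0.05'
python3 -m pendant '0 0 0 0 0 0 0.02;0 0 0 0 0 0 0.02;0 0 0 0 0 0 0.02;0 0 0 0 0 0 0.02;0 0 0 0 0 0 0.02'
python3 -c "
from h import *
plan([.4728,-.0345,.122],down(-86.7),1);plan(binp(-.25,0,.28),down(-86.7),1)"
```

```text
clock: 7.95
position: [0.4695, -0.0359, 0.1205]
eef_rot: [[-0.003, 0.06, -0.998], [0.001, -0.998, -0.06], [-1.0, -0.001, 0.003]]
ft_force: [-1.6, -0.5, 1.2]
finger_gap: 0.0664
clock: 8.45
position: [0.472, -0.0358, 0.1235]
eef_rot: [[0.003, 0.058, -0.998], [-0.0, -0.998, -0.058], [-1.0, 0.001, -0.003]]
ft_force: [0.1, 1.8, 6.9]
finger_gap: 0.0355
total shift mm [ 1.4718 -1.2599 -0.9172] turn deg [ 0.0071 -0.1884 -0.0365]
1 rows of: mm [ 1.4718 -1.2599 -0.9172] deg [ 0.0071 -0.1884 -0.0365]
total shift mm [-156.6532  200.5399   75.93  ] turn deg [ 0.0071 -0.1884 -0.0365]
1 rows of: mm [-156.6532  200.5399   75.93  ] deg [ 0.0071 -0.1884 -0.0365]
```

```bash

python3 -m pendant '-0.02 0 0 0 0 0 0.02;-0.03 0 0 0 0 0 0.02;-0.04 0 0 0 0 0 0.02;-0.05 0 0 0 0 0 0.02;-0.05 0 0 0 0 0 0.02'
python3 -m pendant '-0.01 0 0 0 0 0 0.02;0 0 0 0 0 0 0.02;0 0 0 0 0 0 0.02'
python3 -c "
from h import *
plan(binp(-.024,0,.327),down(-112.6),12)"
```

```text
clock: 8.95
position: [0.4705, -0.0356, 0.3143]
eef_rot: [[0.0, 0.058, -0.998], [0.0, -0.998, -0.058], [-1.0, 0.0, -0.0]]
ft_force: [1.6, -0.6, -2.5]
finger_gap: 0.0353
clock: 9.25
position: [0.4706, -0.0356, 0.3206]
eef_rot: [[-0.002, 0.058, -0.998], [0.001, -0.998, -0.058], [-1.0, -0.001, 0.002]]
ft_force: [-0.2, 0.4, -2.2]
finger_gap: 0.0355
total shift mm [  -6.9223  299.4195 -128.1969] turn deg [25.9001  0.1146  0.0338]
12 rows of: mm [ -0.559   22.4095 -15.7204] deg [2.1583 0.0095 0.0028]
```

```bash

for i in 1 2 3; do python3 -m pendant '-0.0006 0.0224 -0.0157 2.16 0 0 0.02;-0.0006 0.0224 -0.0157 2.16 0 0 0.02;-0.0006 0.0224 -0.0157 2.16 0 0 0.02;-0.0006 0.0224 -0.0157 2.16 0 0 0.02'; done
python3 -m pendant '0 0 0 0 0 0 0.02;0 0 0 0 0 0 0.02;0 0 0 0 0 0 0.02'
python3 -c "
from h import *
plan(binp(-.024,0,.327),down(-112.6),1);shot('side','s3')"
```

```text
clock: 9.65
position: [0.5341, -0.126, 0.3224]
eef_rot: [[-0.003, -0.095, -0.996], [0.002, -0.996, 0.095], [-1.0, -0.002, 0.003]]
ft_force: [-0.7, -0.1, -1.2]
finger_gap: 0.0353
clock: 10.05
position: [0.5828, -0.224, 0.3245]
eef_rot: [[-0.003, -0.243, -0.97], [0.002, -0.97, 0.243], [-1.0, -0.002, 0.003]]
ft_force: [0.6, -0.7, -1.9]
finger_gap: 0.0353
clock: 10.45
position: [0.6162, -0.3282, 0.3267]
eef_rot: [[-0.003, -0.386, -0.922], [0.003, -0.922, 0.386], [-1.0, -0.002, 0.003]]
ft_force: [1.0, 0.2, -3.1]
finger_gap: 0.0354
clock: 10.75
position: [0.6161, -0.3263, 0.3288]
eef_rot: [[-0.0, -0.384, -0.923], [0.001, -0.923, 0.384], [-1.0, -0.001, 0.001]]
ft_force: [-0.7, 1.0, -2.2]
finger_gap: 0.0351
total shift mm [ 1.8351  0.8815 -0.1245] turn deg [0.041  0.0448 0.063 ]
1 rows of: mm [ 1.8351  0.8815 -0.1245] deg [0.041  0.0448 0.063 ]
```

View pics/s3.png

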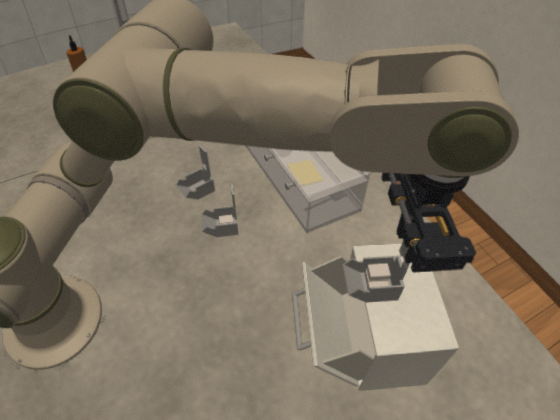

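```bash

for i in 1 2; do python3 -m pendant '-0.0072 0 0.0087 0 5 0 0.02;-0.0072 0 0.0087 0 5 0 0.02;-0.0072 0 0.0087 0 5 0 0.02;-0.0072 0 0.0087 0 5 0 0.02'; done
python3 -m pendant '0.017 0 0.0145 0 0 0 0.02;0.0175 0 0.0145 0 0 0 0.02;0 0 0 0 0 0 0.02'
for i in 1 2; do python3 -m pendant '-0.0072 0 0.0087 0 5 0 0.02;-0.0072 0 0.0087 0 5 0 0.02;-0.0072 0 0.0087 0 5 0 0.02;-0.0072 0 0.0087 0 5 0 0.02;-0.0072 0 0.0087 0 5 0 0.02'; done
python3 -m pendant '0 0 0 0 0 0 0.02;0 0 0 0 0 0 0.02;0 0 0 0 0 0 0.02'
python3 -c "
from h import *
shot('side','s4');shot('top','t4');s=r.state();Q=(s['position']-B)@np.stack([ex,ey,ez],1);print(Q,s['joint_positions'])"
```

```text
clock: 11.2
position: [0.5803, -0.3113, 0.3544]
eef_rot: [[0.32, -0.384, -0.866], [-0.133, -0.923, 0.36], [-0.938, -0.0, -0.347]]
ft_force: [-0.2, -0.3, -2.6]
finger_gap: 0.0354
clock: 11.6
position: [0.5394, -0.2943, 0.3635]
eef_rot: [[0.597, -0.384, -0.704], [-0.249, -0.923, 0.293], [-0.763, 0.0, -0.646]]
ft_force: [-0.5, -0.2, -1.6]
finger_gap: 0.035
clock: 11.9
position: [0.5393, -0.2939, 0.3149]
eef_rot: [[0.591, -0.384, -0.71], [-0.244, -0.923, 0.296], [-0.769, -0.002, -0.639]]
ft_force: [0.3, -0.4, -2.0]
finger_gap: 0.0354
clock: 12.4
position: [0.4994, -0.2751, 0.3123]
eef_rot: [[0.814, -0.372, -0.445], [-0.324, -0.928, 0.184], [-0.482, -0.006, -0.876]]
ft_force: [-0.2, 0.1, -2.1]
finger_gap: 0.0355
clock: 12.9
position: [0.4605, -0.2574, 0.2868]
eef_rot: [[0.925, -0.364, -0.107], [-0.361, -0.931, 0.053], [-0.119, -0.01, -0.993]]
ft_force: [1.1, 0.5, -1.5]
finger_gap: 0.0354
clock: 13.2
position: [0.4615, -0.2578, 0.2864]
eef_rot: [[0.925, -0.363, -0.112], [-0.358, -0.932, 0.056], [-0.125, -0.012, -0.992]]
ft_force: [0.5, -0.7, -1.6]
finger_gap: 0.0352
[-0.1934  0.0048  0.2861] [-1.0147  0.0955  2.319   2.2776  0.9016 -1.0241]
```

View pics/s4.png

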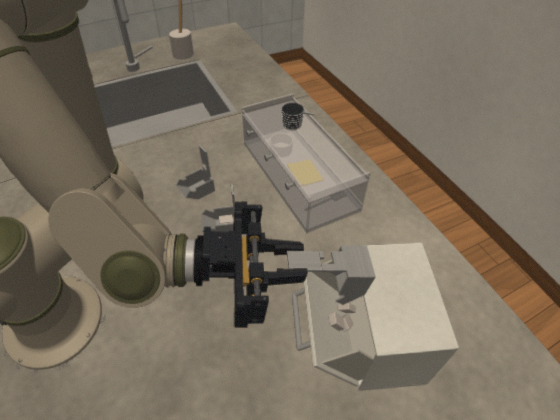

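```bash

python3 -m pendant '0 0 -0.03 0 0 0 0.02;0 0 -0.04 0 0 0 0.02;-0.02 0 0 0 0 0 0.02;0 0 0 0 0 0 0.02'
python3 -m pendant '0 0 0 0 -6 0 0.02;0 0 0 0 -6 0 0.02;0 0 0 0 -6 0 0.02;0 0 0 0 -6 0 0.02;0 0 0 0 -6 0 0.02'
python3 -c "
from h import *
s=r.state();print(s['joint_positions'])
plan(s['position'],down(-112.6),9)"
```

```text
clock: 13.7
position: [0.4496, -0.2539, 0.3585]
eef_rot: [[0.925, -0.364, -0.112], [-0.36, -0.931, 0.055], [-0.124, -0.011, -0.992]]
ft_force: [-0.0, -0.0, -1.8]
finger_gap: 0.0353
clock: 14.2
position: [0.452, -0.2525, 0.3558]
eef_rot: [[0.782, -0.354, -0.513], [-0.285, -0.935, 0.211], [-0.555, -0.019, -0.832]]
ft_force: [-0.3, 1.0, -2.2]
finger_gap: 0.0352
[-0.9679 -0.1475  2.005   0.9563  0.6317  0.3649]
total shift mm [0. 0. 0.] turn deg [  1.192  -56.271    1.9085]
9 rows of: mm [0. 0. 0.] deg [ 0.1324 -6.2523  0.2121]
```

```bash

python3 -m pendant '0 0 0 0 -6.3 0.2 0.02;0 0 0 0 -6.3 0.2 0.02;0 0 0 0 -6.3 0.2 0.02;0 0 0 0 -6.3 0.2 0.02'
python3 -m pendant '0 0 0 0.2 -6.3 0.2 0.02;0 0 0 0.2 -6.3 0.2 0.02;0 0 0 0.2 -6.3 0.2 0.02;0 0 0 0.2 -6.3 0.2 0.02;0 0 0 0.2 -6.3 0.2 0.02'
python3 -c "
from h import *
s=r.state();print(s['joint_positions'])
shot('side','s5');im,d=shot('top','t5')
W=cloud('top',d);Q=(W-B)@np.stack([ex,ey,ez],1)
m=(abs(Q[...,1])<.09)&(Q[...,0]>-.16)&(Q[...,0]<-.07)&(Q[...,2]<.14)&(im.min(2)>150)
print('tab?',m.sum(),Q[m].mean(0))
plan([.48,.03,.30],down(-89.2),12)"
```

```text
clock: 14.6
position: [0.4524, -0.2521, 0.356]
eef_rot: [[0.487, -0.362, -0.795], [-0.18, -0.932, 0.313], [-0.854, -0.009, -0.519]]
ft_force: [-0.2, -0.4, -1.2]
finger_gap: 0.0351
clock: 15.1
position: [0.4528, -0.252, 0.3557]
eef_rot: [[-0.004, -0.38, -0.925], [-0.0, -0.925, 0.38], [-1.0, 0.002, 0.003]]
ft_force: [0.1, -0.4, -2.1]
finger_gap: 0.0353
[-0.7328  0.2487  1.3173 -0.0027  1.578   1.228 ]
tab? 0 [nan nan nan]
total shift mm [  54.3891 -271.306    82.6871] turn deg [-23.101    0.1059  -0.0286]
12 rows of: mm [  4.5329 -23.6479   2.6406] deg [-1.9251  0.0088 -0.0024]<string>:7: RuntimeWarning: Mean of empty slice.
  ret = um.true_divide(
```

View pics/s5.png

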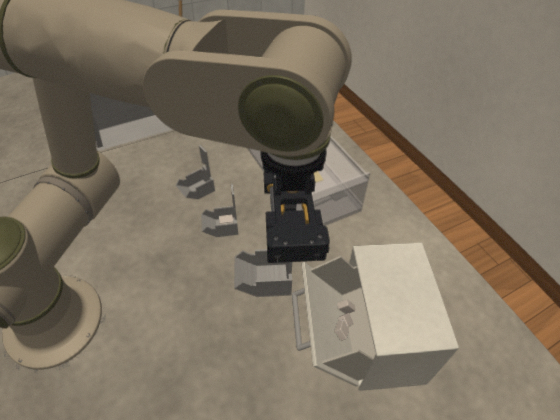

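```bash

for i in 1 2 3; do python3 -m pendant '0.0045 -0.0236 0.0026 -1.93 0 0 0.02;0.0045 -0.0236 0.0026 -1.93 0 0 0.02;0.0045 -0.0236 0.0026 -1.93 0 0 0.02;0.0045 -0.0236 0.0026 -1.93 0 0 0.02'; done
python3 -m pendant '0 0 0 0 0 0 0.02;0 0 0 0 0 0 0.02;0 0 0 0 0 0 0.02'
cat >> h.py <<'E'
def held(name):
    im,d=shot("side",name);W=cloud("side",d);s=r.state()
    T=(W-s["position"])@s["eef_rot"]  # tool frame: x fwd(down)
    m=(abs(T[...,1])<.025)&(abs(T[...,2])<.03)&(T[...,0]>.02)&(T[...,0]<.075)
    q=T[m];print("plate pts",len(q),"z(tool) vs x slope/intercept",np.polyfit(q[:,0],q[:,2],1),"x range",q.min(0),q.max(0))
    m=(abs(T[...,1])<.045)&(abs(T[...,2])<.12)&(T[...,0]>.02)&(T[...,0]<.2);q=T[m];print("all",len(q),np.percentile(q,[1,50,99],axis=0))
E
python3 -c "
from h import *
held('s6');im=cv2.imread('pics/s6.png');c=pix('side',r.state()['position']+[0,0,-.06])[0].astype(int);print(c)
cv2.imwrite('pics/s6c.png',cv2.resize(im[max(0,c[1]-80):c[1]+80,c[0]-80:c[0]+80],None,fx=3.5,fy=3.5))"
```

```text
clock: 15.6
position: [0.4741, -0.1586, 0.3373]
eef_rot: [[0.003, -0.252, -0.968], [-0.002, -0.968, 0.252], [-1.0, 0.001, -0.004]]
ft_force: [-0.3, 0.8, -1.2]
finger_gap: 0.0352
clock: 16.0
position: [0.483, -0.0641, 0.3191]
eef_rot: [[0.003, -0.119, -0.993], [-0.002, -0.993, 0.119], [-1.0, 0.001, -0.004]]
ft_force: [-0.2, -0.1, -1.2]
finger_gap: 0.0356
clock: 16.4
position: [0.4791, 0.0307, 0.3008]
eef_rot: [[0.003, 0.015, -1.0], [-0.001, -1.0, -0.015], [-1.0, 0.001, -0.003]]
ft_force: [0.2, -0.4, -1.5]
finger_gap: 0.0353
clock: 16.7
position: [0.4793, 0.0287, 0.3014]
eef_rot: [[0.001, 0.012, -1.0], [-0.002, -1.0, -0.012], [-1.0, 0.002, -0.001]]
ft_force: [-0.3, 0.5, -2.0]
finger_gap: 0.0356
plate pts 118 z(tool) vs x slope/intercept [ 0.005  -0.0011] x range [ 0.0243 -0.0183 -0.005 ] [0.0738 0.0193 0.0015]
all 1513 [[ 0.0359 -0.0312 -0.004 ]
 [ 0.0979 -0.0059  0.0316]
 [ 0.1237  0.0305  0.0834]]
[237 166]
```

View pics/s6c.png

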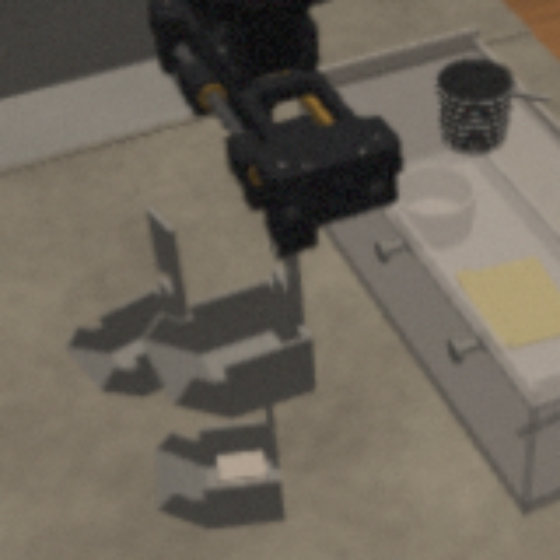

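```bash
python3 - <<'E'
from h import *
S=np.load("pics/side0.npz");V=cloud("side",S["d"])
for y0 in(.06,.18,.30):
    m=(abs(V[...,1]-y0)<.02)&(V[...,0]<.62)&(V[...,0]>.59)&(V[...,2]>.085)&(V[...,2]<.125);q=V[m]
    print(y0,len(q),np.percentile(q,[0,5,50,95,100],axis=0).round(4).tolist())
# wall outer face via side cam
m=(V[...,0]>.6)&(V[...,0]<.64)&(V[...,2]>.126)&(V[...,2]<.134)&(V[...,1]>-.01)&(V[...,1]<.36);q=V[m]
for lo in np.arange(0,.35,.05):
    p=q[(q[:,1]>lo)&(q[:,1]<lo+.05)];print(lo,len(p),np.percentile(p[:,0],[2,50,98]))
S=np.load("pics/s6.npz");V=cloud("side",S["d"])
m=(abs(V[...,0]-.48)<.015)&(abs(V[...,1]-.029)<.03)&(V[...,2]>.22)&(V[...,2]<.275);q=V[m];print(len(q),np.percentile(q,[0,5,50,95,100],axis=0))
for z in(.225,.235,.245,.255,.265): 
    p=q[abs(q[:,2]-z)<.005]; print(z,p[:,0].mean(),p[:,1].min(),p[:,1].max())
E
```

```text
0.06 31 [[0.6079, 0.0503, 0.0958], [0.6081, 0.0513, 0.0985], [0.6103, 0.0571, 0.1068], [0.619, 0.0641, 0.112], [0.62, 0.0651, 0.1132]]
0.18 29 [[0.6066, 0.1699, 0.0967], [0.6068, 0.1707, 0.0989], [0.609, 0.177, 0.1063], [0.6177, 0.1852, 0.1122], [0.6192, 0.1857, 0.113]]
0.3 27 [[0.6037, 0.2884, 0.0973], [0.6038, 0.2897, 0.0984], [0.606, 0.2958, 0.1056], [0.6174, 0.3042, 0.1107], [0.6193, 0.3068, 0.1123]]
0.0 38 [0.6277 0.6304 0.6333]
0.05 32 [0.6269 0.6293 0.6324]
0.1 34 [0.626  0.6284 0.6319]
0.15000000000000002 29 [0.6246 0.6277 0.6306]
0.2 21 [0.6227 0.6263 0.6294]
0.25 20 [0.6226 0.6257 0.6291]
0.30000000000000004 19 [0.6227 0.6246 0.6274]
165 [[ 0.4652 -0.001   0.2201]
 [ 0.4719  0.0018  0.2208]
 [ 0.4794  0.0178  0.2372]
 [ 0.4836  0.0562  0.2661]
 [ 0.4846  0.0589  0.2728]]
0.225 0.47786396852483054 -0.0009526198676266874 0.05893759991648694
0.235 0.48032657801051937 0.00991808114177839 0.04675888282639655
0.245 0.4805013027262347 0.009186087669091535 0.04478557290157065
0.255 0.48032806134647466 0.010530192307016989 0.04610810673425835
0.265 0.48022999380749 0.009771018652925898 0.04203925876927126
```

```bash

python3 -m pendant '0 0.0065 -0.04 0 0 0 0.02;0 0 -0.04 0 0 0 0.02;0.04 0 0 0 0 0 0.02;0.05 0 0 0 0 0 0.02;0.05 0 0 0 0 0 0.02'
python3 -m pendant '0 0 0 0 0 0 0.02;0 0 0 0 0 0 0.02;0 0 0 0 0 0 0.02'
python3 -c "
from h import *
plan([.617,.022,.1585],down(-89.1),1)"
```

```text
clock: 17.25
position: [0.5595, 0.0226, 0.1597]
eef_rot: [[0.002, 0.012, -1.0], [-0.003, -1.0, -0.012], [-1.0, 0.003, -0.002]]
ft_force: [0.8, 0.7, -1.6]
finger_gap: 0.0351
clock: 17.55
position: [0.5606, 0.023, 0.1644]
eef_rot: [[0.005, 0.012, -1.0], [-0.003, -1.0, -0.012], [-1.0, 0.003, -0.005]]
ft_force: [-0.2, 0.1, -2.1]
finger_gap: 0.0356
total shift mm [  6.1738   1.6637 -56.3196] turn deg [-0.1862 -0.2881 -0.1966]
1 rows of: mm [  6.1738   1.6637 -56.3196] deg [-0.1862 -0.2881 -0.1966]
```

```bash

python3 -m pendant '0.006 0.0015 0 0 -0.3 0 0.02;0 0 -0.025 0 0 0 0.02;0 0 -0.02 0 0 0 0.02;0 0 -0.011 0 0 0 0.02;0 0 0 0 0 0 0.02'
python3 -m pendant '0 0 0 0 0 0 0.02;0 0 0 0 0 0 0.02'
python3 -c "
from h import *
plan([.617,.022,.1585],down(-89.1),1);held('s7')
im=cv2.imread('pics/s7.png');cv2.imwrite('pics/s7c.png',cv2.resize(im[80:260,200:380],None,fx=3.3,fy=3.3))"
```

```text
clock: 18.05
position: [0.6163, 0.0225, 0.1557]
eef_rot: [[-0.003, 0.013, -1.0], [-0.003, -1.0, -0.013], [-1.0, 0.003, 0.003]]
ft_force: [-1.2, 0.2, -0.5]
finger_gap: 0.0355
clock: 18.25
position: [0.6148, 0.0227, 0.1554]
eef_rot: [[-0.005, 0.013, -1.0], [-0.003, -1.0, -0.013], [-1.0, 0.003, 0.005]]
ft_force: [0.2, 0.3, -1.4]
finger_gap: 0.0353
total shift mm [-3.0673  0.7554 -2.1967] turn deg [-0.158   0.2924 -0.1492]
1 rows of: mm [-3.0673  0.7554 -2.1967] deg [-0.158   0.2924 -0.1492]
plate pts 192 z(tool) vs x slope/intercept [-0.0068 -0.0053] x range [ 0.0212 -0.0238 -0.0291] [0.0749 0.0246 0.0016]
all 3937 [[ 0.0228 -0.0408 -0.1171]
 [ 0.1058  0.028   0.0002]
 [ 0.1598  0.0444  0.1166]]
```

View pics/s7c.png

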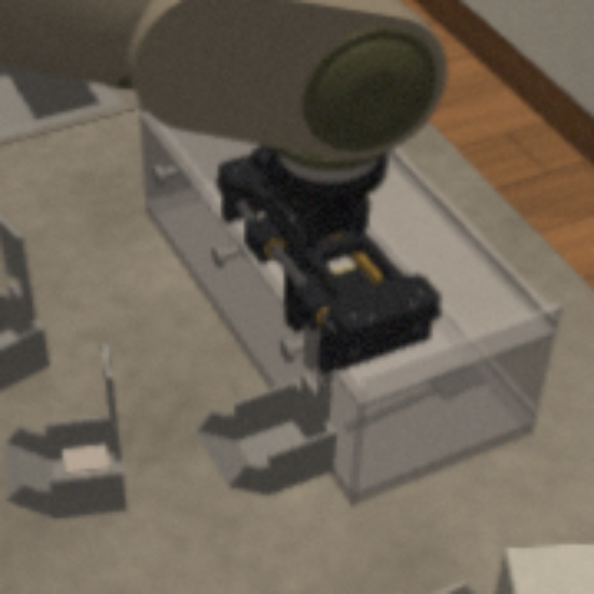

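```bash

python3 -m pendant '-0.0025 0 -0.002 0 0 0 0.02;0 0 0 0 0 0 0.02;0 0 0 0 0 0 0.02;0 0 0 0 0 0 0.02;0 0 0 0 0 0 0.02'
python3 -m pendant '0 0 0 0 0 0 0.02'
python3 -m pendant '0 0 0 0 0 0 0.02'
```

```text
clock: 18.8
position: [0.6171, 0.0227, 0.1574]
eef_rot: [[-0.006, 0.013, -1.0], [-0.003, -1.0, -0.013], [-1.0, 0.003, 0.006]]
ft_force: [-0.3, -0.2, -0.9]
finger_gap: 0.0352
clock: 18.9
position: [0.6172, 0.0227, 0.1574]
eef_rot: [[-0.005, 0.013, -1.0], [-0.003, -1.0, -0.013], [-1.0, 0.003, 0.005]]
ft_force: [0.1, -0.5, -1.7]
finger_gap: 0.0355
clock: 19.0
position: [0.6172, 0.0227, 0.1574]
eef_rot: [[-0.005, 0.013, -1.0], [-0.003, -1.0, -0.013], [-1.0, 0.003, 0.005]]
ft_force: [-0.2, 0.7, -2.1]
finger_gap: 0.0352
```

```bash

python3 -m pendant '-0.001 -0.006 0 0 0 0 0.02;0 -0.006 0 0 0 0 0.02;0 0 0 0 0 0 0.02'
python3 -m pendant '0 -0.006 0 0 0 0 0.02;0 -0.006 0 0 0 0 0.02;0 0 0 0 0 0 0.02'
python3 -m pendant '0 -0.006 0 0 0 0 0.02;0 -0.006 0 0 0 0 0.02;0 0 0 0 0 0 0.02;0 0 0 0 0 0 0.02'
```

```text
clock: 19.3
position: [0.617, 0.0357, 0.1585]
eef_rot: [[-0.005, 0.014, -1.0], [-0.002, -1.0, -0.014], [-1.0, 0.002, 0.005]]
ft_force: [-0.2, 0.5, -2.3]
finger_gap: 0.0351
clock: 19.6
position: [0.6168, 0.0476, 0.1584]
eef_rot: [[-0.005, 0.014, -1.0], [-0.002, -1.0, -0.014], [-1.0, 0.002, 0.005]]
ft_force: [0.1, -0.5, -1.2]
finger_gap: 0.0354
clock: 20.0
position: [0.6167, 0.0589, 0.1584]
eef_rot: [[-0.005, 0.013, -1.0], [-0.003, -1.0, -0.013], [-1.0, 0.003, 0.005]]
ft_force: [-0.4, -1.1, -0.6]
finger_gap: 0.0354
```

```bash

python3 -m pendant '0.003 0 0 0 0 0 0.02;0.003 0 0 0 0 0 0.02;0 0 0 0 0 0 0.02;0 0 0 0 0 0 0.02'
python3 -m pendant '0.002 0 0 0 0 0 0.02;0.001 0 0 0 0 0 0.02;0 0 0 0 0 0 0.02;0 0 0 0 0 0 0.02'
```

```text
clock: 20.4
position: [0.6167, 0.0586, 0.1522]
eef_rot: [[-0.006, 0.013, -1.0], [-0.003, -1.0, -0.013], [-1.0, 0.003, 0.006]]
ft_force: [0.8, 0.7, -1.5]
finger_gap: 0.0352
clock: 20.8
position: [0.6167, 0.0587, 0.1494]
eef_rot: [[-0.005, 0.013, -1.0], [-0.003, -1.0, -0.013], [-1.0, 0.003, 0.005]]
ft_force: [0.3, 0.0, -1.5]
finger_gap: 0.0353
```

```bash

python3 -m pendant '0 0 0 0 0 0 0.06;0 0 0 0 0 0 0.06;0 0 0 0 0 0 0.06;-0.03 0 0 0 0 0 0.06;-0.05 0 0 0 0 0 0.06'
python3 -m pendant '-0.05 0 0 0 0 0 0.088;0 0 0.05 0 0 0 0.088;0 0 0.05 0 0 0 0.088;0 0 0 0 0 0 0.088;0 0 0 0 0 0 0.088'
cat >> h.py <<'E'
def scoops(name):
    im,d=shot("top",name);W=cloud("top",d)
    m=(W[...,2]>.11)&(W[...,2]<.145)&(W[...,0]<.57)&(W[...,0]>.3)&(W[...,1]>-.15)&(W[...,1]<.45)
    n,l,s,ce=cv2.connectedComponentsWithStats(m.astype(np.uint8))
    for i in range(1,n):
        if s[i,4]>20:
            P=W[l==i];print(s[i,4],P[:,2].max(),cv2.minAreaRect(P[:,:2].astype(np.float32)))
    m=(W[...,2]>.148)&(W[...,2]<.172)&(W[...,0]<.635)&(W[...,0]>.58)&(W[...,1]>-.05)&(W[...,1]<.4)
    n,l,s,ce=cv2.connectedComponentsWithStats(m.astype(np.uint8))
    for i in range(1,n):
        if s[i,4]>15:
            P=W[l==i];print("hung",s[i,4],np.median(P[:,2]),P[:,2].max(),cv2.minAreaRect(P[:,:2].astype(np.float32)))
E
python3 -c "
from h import *
scoops('t8')"
```

```text
clock: 21.3
position: [0.616, 0.0589, 0.2276]
eef_rot: [[-0.012, 0.013, -1.0], [-0.002, -1.0, -0.013], [-1.0, 0.002, 0.012]]
ft_force: [1.6, -0.1, -0.4]
finger_gap: 0.0599
clock: 21.8
position: [0.5171, 0.0578, 0.2807]
eef_rot: [[-0.004, 0.013, -1.0], [-0.003, -1.0, -0.013], [-1.0, 0.003, 0.004]]
ft_force: [0.9, -0.4, 0.0]
finger_gap: 0.0877
58 0.1404262818289365 ((0.46042969822883606, 0.25327950716018677), (0.004880979657173157, 0.03546646237373352), 12.649798393249512)
hung 54 0.1594723497253194 0.1629023971737956 ((0.6131194233894348, 0.057523779571056366), (0.03442830964922905, 0.005007682368159294), 88.50550842285156)
```

View pics/t8.png

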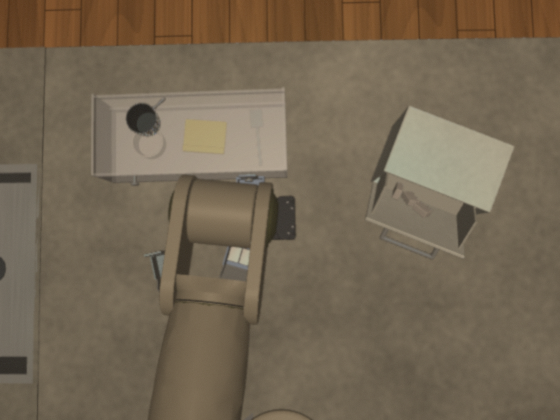

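```bash
cat >> h.py <<'E'
def sscoops(name):
    im,d=shot("side",name);V=cloud("side",d)
    m=(V[...,2]>.09)&(V[...,2]<.142)&(V[...,0]<.55)&(V[...,0]>.33)&(V[...,1]>-.2)&(V[...,1]<.45)
    n,l,s,ce=cv2.connectedComponentsWithStats(m.astype(np.uint8))
    for i in range(1,n):
        if s[i,4]>20:
            t=V[l==i];print("side",s[i],t[:,2].max(),cv2.minAreaRect(t[:,:2].astype(np.float32)))
E
python3 -c "
from h import *
sscoops('s9');plan([.4715,.106,.23],down(-100),6)"
```

```text
side [199 145  10  20  97] 0.13414166655700213 ((0.4606958329677582, 0.252379447221756), (0.007365561090409756, 0.04087617248296738), 11.532015800476074)
side [231 183   4  24  49] 0.13591587414648929 ((0.4764423370361328, 0.07756379246711731), (0.03790691867470741, 0.0046356674283742905), 73.11656188964844)
side [302 262  17  14 132] 0.1415259080576644 ((0.53319251537323, -0.18831542134284973), (0.03334164619445801, 0.023042522370815277), 0.23158051073551178)
total shift mm [ 50.4392 -49.1402  46.1448] turn deg [10.7322  0.1973 -0.1785]
6 rows of: mm [ 8.4057 -7.5651  8.3296] deg [ 1.7887  0.0329 -0.0297]
```

```bash

python3 -m pendant '0 0.05 0.03 0 0 0 0.088;0 0.05 0.03 0 0 0 0.088;0 0.05 0.03 0 0 0 0.088;0 0.05 0.02 0 0 0 0.088;0 0 0 0 0 0 0.088'
python3 -c "
from h import *
scoops('t10');sscoops('s10')"
```

```text
clock: 22.4
position: [0.4234, -0.1235, 0.2811]
eef_rot: [[-0.005, 0.006, -1.0], [-0.004, -1.0, -0.006], [-1.0, 0.004, 0.005]]
ft_force: [0.6, 0.8, 0.8]
finger_gap: 0.0878
52 0.13962654893338136 ((0.4757107198238373, 0.07926715910434723), (0.0356883630156517, 0.00504606869071722), 73.41331481933594)
58 0.1384599930334481 ((0.4603412449359894, 0.25344371795654297), (0.005015882663428783, 0.03679068759083748), 12.811189651489258)
hung 54 0.1599332324790623 0.16433310870053483 ((0.6129675507545471, 0.05734658241271973), (0.034137848764657974, 0.00470958836376667), 88.666748046875)
side [302 262  17  14 129] 0.14113337374719842 ((0.5331627130508423, -0.1880273073911667), (0.023811468854546547, 0.03370419889688492), 89.80403900146484)
```

```bash
python3 -c "
from h import *
plan([.4758,.0790,.22],down(-106.6),6)"
```

```text
total shift mm [  60.2434 -198.3165  -53.5523] turn deg [17.1978  0.2527 -0.1895]
6 rows of: mm [ 10.1009 -34.0175  -4.7319] deg [ 2.8663  0.0421 -0.0316]
```

```bash

python3 -m pendant '0.01 -0.034 -0.0047 2.87 0 0 0.088;0.01 -0.034 -0.0047 2.87 0 0 0.088;0.01 -0.034 -0.0047 2.87 0 0 0.088;0.01 -0.034 -0.0047 2.87 0 0 0.088;0.01 -0.034 -0.0047 2.87 0 0 0.088'
python3 -m pendant '0.01 -0.034 -0.0047 2.87 0.2 -0.2 0.088;0 0 0 0 0 0 0.088;0 0 0 0 0 0 0.088'
python3 -c "
from h import *
plan([.4758,.0790,.122],down(-106.6),1)"
```

```text
clock: 23.0
position: [0.4626, 0.0513, 0.2299]
eef_rot: [[-0.005, -0.235, -0.972], [-0.003, -0.972, 0.235], [-1.0, 0.004, 0.004]]
ft_force: [0.4, -0.1, 0.3]
finger_gap: 0.0882
clock: 23.3
position: [0.4746, 0.0816, 0.2198]
eef_rot: [[-0.002, -0.28, -0.96], [-0.0, -0.96, 0.28], [-1.0, 0.001, 0.002]]
ft_force: [0.3, 0.3, 1.2]
finger_gap: 0.0879
total shift mm [97.7833  2.0851 -2.0501] turn deg [ 0.343   0.0908 -0.043 ]
1 rows of: mm [97.7833  2.0851 -2.0501] deg [ 0.343   0.0908 -0.043 ]
```

```bash

python3 -m pendant '0 0.002 -0.002 0.3 0 0 0.088;0.03 0 0 0 0 0 0.088;0.03 0 0 0 0 0 0.07;0.028 0 0 0 0 0 0.06;0.008 0 0 0 0 0 0.05'
python3 -m pendant '0 0 0 0 0 0 0.02;0 0 0 0 0 0 0.02;0 0 0 0 0 0 0.02;0 0 0 0 0 0 0.02;0 0 0 0 0 0 0.02'
python3 -m pendant '-0.02 0 0 0 0 0 0.02;-0.03 0 0 0 0 0 0.02;-0.04 0 0 0 0 0 0.02;-0.05 0 0 0 0 0 0.02;-0.05 0 0 0 0 0 0.02'
python3 -m pendant '-0.01 0 0 0 0 0 0.02;0 0 0 0 0 0 0.02;0 0 0 0 0 0 0.02'
python3 -c "
from h import *
plan(binp(-.024,0,.327),down(-112.6),12)"
```

```text
clock: 23.8
position: [0.4747, 0.0769, 0.1223]
eef_rot: [[-0.005, -0.29, -0.957], [0.0, -0.957, 0.29], [-1.0, 0.001, 0.004]]
ft_force: [0.3, 0.2, 0.3]
finger_gap: 0.066
clock: 24.3
position: [0.4763, 0.0777, 0.1251]
eef_rot: [[0.001, -0.289, -0.957], [-0.0, -0.957, 0.289], [-1.0, -0.0, -0.001]]
ft_force: [1.5, 0.7, 4.2]
finger_gap: 0.0352
clock: 24.8
position: [0.4751, 0.0777, 0.3159]
eef_rot: [[-0.002, -0.289, -0.957], [-0.0, -0.957, 0.289], [-1.0, 0.001, 0.002]]
ft_force: [1.4, -0.3, -1.1]
finger_gap: 0.0357
clock: 25.1
position: [0.4752, 0.0777, 0.3222]
eef_rot: [[-0.004, -0.289, -0.957], [0.0, -0.957, 0.289], [-1.0, 0.001, 0.004]]
ft_force: [0.6, -0.6, -1.5]
finger_gap: 0.0355
total shift mm [  -5.4497  347.0325 -251.5055] turn deg [ 5.8192  0.238  -0.0847]
12 rows of: mm [ -0.4329  27.9244 -22.2922] deg [ 0.4849  0.0198 -0.0071]
```

```bash

for i in 1 2 3; do python3 -m pendant '-0.0006 0.0279 -0.0223 0.49 0 0 0.02;-0.0006 0.0279 -0.0223 0.49 0 0 0.02;-0.0006 0.0279 -0.0223 0.49 0 0 0.02;-0.0006 0.0279 -0.0223 0.49 0 0 0.02'; done
python3 -m pendant '0 0 0 0 0 0 0.02;0 0 0 0 0 0 0.02;0 0 0 0 0 0 0.02'
python3 -c "
from h import *
plan(binp(-.024,0,.327),down(-112.6),1)"
```

```text
clock: 25.5
position: [0.5271, -0.0568, 0.324]
eef_rot: [[-0.005, -0.322, -0.947], [0.001, -0.947, 0.322], [-1.0, 0.001, 0.005]]
ft_force: [0.1, 0.7, -1.6]
finger_gap: 0.0354
clock: 25.9
position: [0.5741, -0.1918, 0.3261]
eef_rot: [[-0.005, -0.354, -0.935], [0.002, -0.935, 0.354], [-1.0, -0.0, 0.005]]
ft_force: [-0.5, -0.6, -2.0]
finger_gap: 0.0353
clock: 26.3
position: [0.6164, -0.3283, 0.3282]
eef_rot: [[-0.005, -0.386, -0.923], [0.003, -0.923, 0.386], [-1.0, -0.001, 0.005]]
ft_force: [0.0, 0.5, -1.8]
finger_gap: 0.0354
clock: 26.6
position: [0.6164, -0.3261, 0.3301]
eef_rot: [[-0.003, -0.384, -0.923], [0.001, -0.923, 0.384], [-1.0, -0.0, 0.003]]
ft_force: [0.5, 0.1, -0.9]
finger_gap: 0.0352
total shift mm [3.1304 1.1968 0.0833] turn deg [-0.0125  0.1672  0.0082]
1 rows of: mm [3.1304 1.1968 0.0833] deg [-0.0125  0.1672  0.0082]
```

```bash

for i in 1 2; do python3 -m pendant '-0.0072 0 0.0087 0 5 0 0.02;-0.0072 0 0.0087 0 5 0 0.02;-0.0072 0 0.0087 0 5 0 0.02;-0.0072 0 0.0087 0 5 0 0.02'; done
python3 -m pendant '0.017 0 0.0145 0 0 0 0.02;0.0185 0 0.0155 0 0 0 0.02;0 0 0 0 0 0 0.02'
for i in 1 2; do python3 -m pendant '-0.0072 0 0.0087 0 5 0 0.02;-0.0072 0 0.0087 0 5 0 0.02;-0.0072 0 0.0087 0 5 0 0.02;-0.0072 0 0.0087 0 5 0 0.02;-0.0072 0 0.0087 0 5 0 0.02'; done
python3 -m pendant '0 0 0 0 0 0 0.02;0 0 0 0 0 0 0.02;0 0 0 0 0 0 0.02'
python3 -m pendant '0 0 -0.03 0 0 0 0.02;0 0 -0.04 0 0 0 0.02;-0.02 0 0 0 0 0 0.02;0 0 0 0 0 0 0.02'
python3 -m pendant '0 0 0 0 -6 0 0.02;0 0 0 0 -6 0 0.02;0 0 0 0 -6 0 0.02;0 0 0 0 -6 0 0.02;0 0 0 0 -6 0 0.02'
python3 -c "
from h import *
s=r.state();print(s['joint_positions']);shot('side','s11')
plan(s['position'],down(-112.6),9)"
```

```text
clock: 27.0
position: [0.5806, -0.3107, 0.3558]
eef_rot: [[0.318, -0.384, -0.867], [-0.133, -0.923, 0.36], [-0.939, 0.001, -0.345]]
ft_force: [0.4, -0.3, -1.3]
finger_gap: 0.0348
clock: 27.4
position: [0.5398, -0.2936, 0.3649]
eef_rot: [[0.595, -0.384, -0.706], [-0.249, -0.923, 0.293], [-0.764, 0.001, -0.645]]
ft_force: [0.3, -0.3, -1.5]
finger_gap: 0.0355
clock: 27.7
position: [0.5394, -0.2932, 0.3148]
eef_rot: [[0.589, -0.384, -0.711], [-0.244, -0.923, 0.297], [-0.771, -0.002, -0.637]]
ft_force: [0.6, -0.1, -2.0]
finger_gap: 0.0352
clock: 28.2
position: [0.4995, -0.2745, 0.3125]
eef_rot: [[0.813, -0.373, -0.447], [-0.324, -0.928, 0.184], [-0.484, -0.005, -0.875]]
ft_force: [0.9, -0.8, -1.5]
finger_gap: 0.0349
clock: 28.7
position: [0.4609, -0.2568, 0.2871]
eef_rot: [[0.925, -0.364, -0.111], [-0.36, -0.931, 0.054], [-0.123, -0.01, -0.992]]
ft_force: [0.8, 0.6, -1.7]
finger_gap: 0.0355
clock: 29.0
position: [0.4619, -0.2574, 0.2868]
eef_rot: [[0.925, -0.363, -0.116], [-0.358, -0.932, 0.057], [-0.129, -0.011, -0.992]]
ft_force: [1.2, -0.3, -1.4]
finger_gap: 0.0354
clock: 29.4
position: [0.4504, -0.2536, 0.3595]
eef_rot: [[0.924, -0.364, -0.115], [-0.36, -0.931, 0.055], [-0.127, -0.009, -0.992]]
ft_force: [0.6, -0.8, -2.1]
finger_gap: 0.0353
clock: 29.9
position: [0.4528, -0.2522, 0.3568]
eef_rot: [[0.781, -0.354, -0.515], [-0.285, -0.935, 0.21], [-0.556, -0.017, -0.831]]
ft_force: [-0.3, 0.7, -1.8]
finger_gap: 0.0354
[-0.9642 -0.1471  2.0012  0.9479  0.6305  0.3743]
total shift mm [ 0.4268 -0.8232  1.1376] turn deg [  1.2432 -55.9112   1.6335]
9 rows of: mm [ 0.099  -0.0911  0.0996] deg [ 0.1381 -6.2124  0.1815]
```

View pics/s11.png

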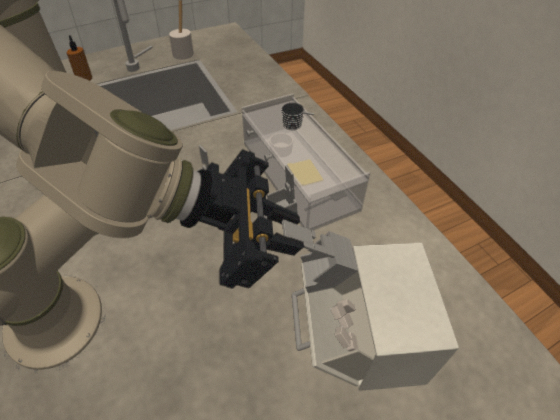

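```bash

python3 -m pendant '0 0 0 0.1 -6.3 0.2 0.02;0 0 0 0.1 -6.3 0.2 0.02;0 0 0 0.1 -6.3 0.2 0.02;0 0 0 0.1 -6.3 0.2 0.02'
python3 -m pendant '0 0 0 0.2 -6.2 0.2 0.02;0 0 0 0.2 -6.2 0.2 0.02;0 0 0 0.2 -6.2 0.2 0.02;0 0 0 0.2 -6.2 0.2 0.02;0 0 0 0.2 -6.2 0.2 0.02'
python3 -c "
from h import *
s=r.state();print(s['joint_positions']);
plan([.48,.14,.30],down(-89.1),12)"
```

```text
clock: 30.35
position: [0.4535, -0.2513, 0.3567]
eef_rot: [[0.489, -0.364, -0.793], [-0.177, -0.931, 0.318], [-0.854, -0.015, -0.519]]
ft_force: [0.7, 0.0, -1.1]
finger_gap: 0.0358
clock: 30.85
position: [0.4541, -0.2509, 0.3562]
eef_rot: [[0.007, -0.381, -0.925], [0.004, -0.925, 0.381], [-1.0, -0.007, -0.005]]
ft_force: [-0.6, 0.7, -1.4]
finger_gap: 0.0352
[-0.7345  0.2459  1.3196  0.0079  1.5735  1.2273]
total shift mm [  58.0161 -370.8625  125.2787] turn deg [-23.2998  -0.3607   0.3138]
12 rows of: mm [  4.7806 -32.538    4.5486] deg [-1.9417 -0.0301  0.0262]
```

```bash

for i in 1 2 3; do python3 -m pendant '0.0047 -0.0325 0.0045 -1.94 0 0 0.02;0.0047 -0.0325 0.0045 -1.94 0 0 0.02;0.0047 -0.0325 0.0045 -1.94 0 0 0.02;0.0047 -0.0325 0.0045 -1.94 0 0 0.02'; done
python3 -m pendant '0 0 0 0 -0.3 0.3 0.02;0 0 0 0 0 0 0.02;0 0 0 0 0 0 0.02'
python3 -c "
from h import *
held('s12');plan([.56,.14,.1605],down(-89.1),1)
Z=np.load('pics/s12.npz');V=cloud('side',Z['d']);s=r.state();T=(V-s['position'])@s['eef_rot']
m=(abs(T[...,1])<.024)&(T[...,2]>.008)&(T[...,2]<.05)&(T[...,0]>.06)&(T[...,0]<.14);print('floor depth (x), tablets would be ~.11',np.percentile(T[m][:,0],[1,5,20,50]),Z['im'][m].max())
plt=(abs(T[...,1])<.019)&(abs(T[...,2])<.01)&(T[...,0]>.025)&(T[...,0]<.07);print(np.median(V[plt],0),s['position'])
im,d=shot('top','t12');W=cloud('top',d);Q=(W-B)@np.stack([ex,ey,ez],1)
m=(abs(Q[...,1])<.1)&(Q[...,0]>-.17)&(Q[...,0]<-.05)
ys,xs=np.where(m);cv2.imwrite('pics/t12c.png',cv2.resize(cv2.convertScaleAbs(im[170:270,350:490],alpha=1.5),None,fx=4,fy=4,interpolation=cv2.INTER_CUBIC))"
```

```text
clock: 31.25
position: [0.4811, -0.121, 0.3368]
eef_rot: [[0.01, -0.252, -0.968], [0.004, -0.968, 0.252], [-1.0, -0.007, -0.008]]
ft_force: [0.6, 0.6, -2.1]
finger_gap: 0.0354
clock: 31.65
position: [0.4901, 0.0101, 0.3181]
eef_rot: [[0.008, -0.119, -0.993], [0.005, -0.993, 0.119], [-1.0, -0.006, -0.008]]
ft_force: [-0.5, 1.3, -1.3]
finger_gap: 0.0349
clock: 32.05
position: [0.4814, 0.1411, 0.2991]
eef_rot: [[0.007, 0.016, -1.0], [0.005, -1.0, -0.016], [-1.0, -0.005, -0.007]]
ft_force: [0.7, -0.3, -1.0]
finger_gap: 0.0353
clock: 32.35
position: [0.4817, 0.1379, 0.2997]
eef_rot: [[0.002, 0.011, -1.0], [-0.004, -1.0, -0.011], [-1.0, 0.004, -0.002]]
ft_force: [0.3, -0.2, -0.7]
finger_gap: 0.0354
plate pts 114 z(tool) vs x slope/intercept [0.0157 0.0011] x range [ 0.0215 -0.0204 -0.002 ] [0.0749 0.0195 0.0039]
all 1237 [[ 0.0328 -0.0304 -0.0015]
 [ 0.0989  0.0004  0.0332]
 [ 0.125   0.0312  0.0847]]
total shift mm [139.4181  -2.3165 -78.0897] turn deg [-0.3388 -0.1044 -0.2788]
1 rows of: mm [139.4181  -2.3165 -78.0897] deg [-0.3388 -0.1044 -0.2788]
floor depth (x), tablets would be ~.11 [0.1217 0.1221 0.1227 0.1236] 131
[0.4795 0.1254 0.2522] [0.4817 0.1376 0.2998]
```

View pics/t12c.png

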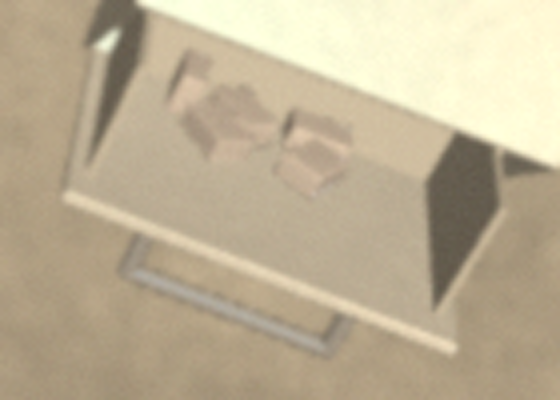

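```bash

python3 -m pendant '0 -0.002 -0.04 0 0 0 0.02;0 0 -0.038 0 0 0 0.02;0.04 0 0 0 0 0 0.02;0.05 0 0 0 0 0 0.02;0.046 0 0 0 0 0 0.02'
python3 -m pendant '0 0 0 0 0 0 0.02;0 0 0 0 0 0 0.02;0 0 0 0 0 0 0.02'
python3 -c "
from h import *
plan([.617,.142,.1605],down(-89.1),1)"
```

```text
clock: 32.95
position: [0.5596, 0.1392, 0.162]
eef_rot: [[0.002, 0.009, -1.0], [-0.006, -1.0, -0.009], [-1.0, 0.006, -0.002]]
ft_force: [0.8, 0.6, -1.4]
finger_gap: 0.0354
clock: 33.25
position: [0.5609, 0.1398, 0.167]
eef_rot: [[0.007, 0.01, -1.0], [-0.006, -1.0, -0.01], [-1.0, 0.006, -0.006]]
ft_force: [-0.5, 0.2, -1.8]
finger_gap: 0.0355
total shift mm [  6.8036  -1.6895 -56.0727] turn deg [-0.3452 -0.3692 -0.3438]
1 rows of: mm [  6.8036  -1.6895 -56.0727] deg [-0.3452 -0.3692 -0.3438]
```

```bash

python3 -m pendant '0.004 -0.0015 0 -0.3 -0.4 -0.3 0.02;0 0 -0.025 0 0 0 0.02;0 0 -0.02 0 0 0 0.02;0 0 -0.012 0 0 0 0.02;0 0 0 0 0 0 0.02'
python3 -m pendant '0 0 0 0 0 0 0.02;0 0 0 0 0 0 0.02;0 0 0 0 0 0 0.02'
python3 -c "
from h import *
plan([.617,.142,.1605],down(-89.1),1)"
```

```text
clock: 33.75
position: [0.6177, 0.1422, 0.1604]
eef_rot: [[-0.003, 0.015, -1.0], [-0.001, -1.0, -0.015], [-1.0, 0.001, 0.003]]
ft_force: [-0.9, 0.3, -1.3]
finger_gap: 0.0355
clock: 34.05
position: [0.6161, 0.1424, 0.16]
eef_rot: [[-0.005, 0.015, -1.0], [-0.001, -1.0, -0.015], [-1.0, 0.001, 0.005]]
ft_force: [0.6, 0.4, -1.4]
finger_gap: 0.0353
total shift mm [-0.478   0.4539 -0.8501] turn deg [-0.0138  0.2952 -0.0601]
1 rows of: mm [-0.478   0.4539 -0.8501] deg [-0.0138  0.2952 -0.0601]
```

```bash

python3 -m pendant '-0.0005 -0.006 -0.001 0 0 0 0.02;0 -0.006 0 0 0 0 0.02;0 0 0 0 0 0 0.02'
python3 -m pendant '0 -0.006 0 0 0 0 0.02;0 -0.006 0 0 0 0 0.02;0 0 0 0 0 0 0.02'
python3 -m pendant '0 -0.006 0 0 0 0 0.02;0 -0.006 0 0 0 0 0.02;0 0 0 0 0 0 0.02;0 0 0 0 0 0 0.02'
```

```text
clock: 34.35
position: [0.6172, 0.1554, 0.1602]
eef_rot: [[-0.005, 0.016, -1.0], [-0.001, -1.0, -0.016], [-1.0, 0.001, 0.005]]
ft_force: [-0.2, -0.6, -1.4]
finger_gap: 0.0354
clock: 34.65
position: [0.617, 0.1672, 0.16]
eef_rot: [[-0.006, 0.016, -1.0], [-0.001, -1.0, -0.016], [-1.0, 0.001, 0.006]]
ft_force: [-0.2, -0.1, -1.3]
finger_gap: 0.0354
clock: 35.05
position: [0.6169, 0.1785, 0.16]
eef_rot: [[-0.005, 0.016, -1.0], [-0.001, -1.0, -0.016], [-1.0, 0.001, 0.005]]
ft_force: [-0.1, 0.6, -1.5]
finger_gap: 0.0356
```

```bash

python3 -m pendant '0.003 0 0 0 0 0 0.02;0.003 0 0 0 0 0 0.02;0 0 0 0 0 0 0.02;0 0 0 0 0 0 0.02'
python3 -m pendant '0.002 0 0 0 0 0 0.02;0.001 0 0 0 0 0 0.02;0 0 0 0 0 0 0.02;0 0 0 0 0 0 0.02'
```

```text
clock: 35.45
position: [0.6169, 0.1782, 0.1539]
eef_rot: [[-0.006, 0.015, -1.0], [-0.001, -1.0, -0.015], [-1.0, 0.001, 0.006]]
ft_force: [0.6, 0.3, -1.1]
finger_gap: 0.0356
clock: 35.85
position: [0.6169, 0.1783, 0.1511]
eef_rot: [[-0.005, 0.015, -1.0], [-0.001, -1.0, -0.015], [-1.0, 0.001, 0.005]]
ft_force: [0.4, 0.6, -1.4]
finger_gap: 0.0354
```

Free drop again; release, retreat and check, clearing the view for the spare.

```bash

python3 -m pendant '0 0 0 0 0 0 0.06;0 0 0 0 0 0 0.06;0 0 0 0 0 0 0.06;-0.03 0 0 0 0 0 0.06;-0.05 0 0 0 0 0 0.06'
python3 -m pendant '-0.05 0 0 0 0 0 0.088;0 0.04 0.05 0 0 0 0.088;0 0.05 0.05 0 0 0 0.088;0 0.05 0 0 0 0 0.088;0 0 0 0 0 0 0.088'
python3 -c "
from h import *
scoops('t13');sscoops('s13');plan([.4606,.2530,.22],down(-77.4),6)"
```

```text
clock: 36.35
position: [0.6162, 0.1782, 0.2292]
eef_rot: [[-0.012, 0.015, -1.0], [-0.002, -1.0, -0.015], [-1.0, 0.002, 0.012]]
ft_force: [1.5, -0.7, 0.5]
finger_gap: 0.0604
clock: 36.85
position: [0.5445, 0.0565, 0.2822]
eef_rot: [[-0.005, 0.01, -1.0], [-0.002, -1.0, -0.01], [-1.0, 0.002, 0.005]]
ft_force: [0.2, 0.9, -0.2]
finger_gap: 0.0886
57 0.13999806677921325 ((0.46046963334083557, 0.2531280815601349), (0.005029929336160421, 0.03494485467672348), 12.16313648223877)
side [199 145   9  20  98] 0.13454924945305902 ((0.46109306812286377, 0.25262999534606934), (0.007864742539823055, 0.038978416472673416), 9.555215835571289)
side [301 262  18  14 137] 0.14070296688940365 ((0.532541811466217, -0.18809325993061066), (0.023167507722973824, 0.03555981442332268), 88.25338745117188)
total shift mm [  62.1933 -194.027    81.5924] turn deg [-11.8319   0.2776  -0.024 ]
6 rows of: mm [ 10.3453 -33.4433  10.809 ] deg [-1.972   0.0463 -0.004 ]
```

```bash

python3 -m pendant '0.01 -0.0334 0.0108 -1.97 0 0 0.088;0.01 -0.0334 0.0108 -1.97 0 0 0.088;0.01 -0.0334 0.0108 -1.97 0 0 0.088;0.01 -0.0334 0.0108 -1.97 0 0 0.088;0.01 -0.0334 0.0108 -1.97 0 0 0.088'
python3 -m pendant '0.01 -0.0334 0.0108 -1.97 0.2 0 0.088;0 0 0 0 0 0 0.088;0 0 0 0 0 0 0.088'
python3 -c "
from h import *
scoops('t14')
plan([.4606,.2530,.122],down(-77.6),1)"
```

```text
clock: 37.45
position: [0.4761, 0.2249, 0.2314]
eef_rot: [[-0.005, 0.189, -0.982], [-0.001, -0.982, -0.189], [-1.0, -0.0, 0.005]]
ft_force: [0.1, 0.5, -0.0]
finger_gap: 0.0876
clock: 37.75
position: [0.4599, 0.2543, 0.2219]
eef_rot: [[-0.002, 0.222, -0.975], [-0.001, -0.975, -0.222], [-1.0, 0.0, 0.002]]
ft_force: [-0.1, -0.5, 0.2]
finger_gap: 0.0881
35 0.14175552532044622 ((0.45953601598739624, 0.257071316242218), (0.004900873638689518, 0.024845236912369728), 12.95496654510498)
hung 48 0.15920030944980196 0.164599404843283 ((0.6122524738311768, 0.1769707202911377), (0.004338327795267105, 0.03529391437768936), 2.401303768157959)
hung 54 0.1592783690353643 0.16524006284561696 ((0.6131870746612549, 0.057202327996492386), (0.03396666795015335, 0.004814547020941973), 89.62474822998047)
total shift mm [100.1011   0.5221  -0.2182] turn deg [ 0.3264  0.085  -0.0101]
1 rows of: mm [100.1011   0.5221  -0.2182] deg [ 0.3264  0.085  -0.0101]
```

```bash

python3 -m pendant '0 0.0005 0 0.3 0 0 0.088;0.03 0 0 0 0 0 0.088;0.03 0 0 0 0 0 0.07;0.03 0 0 0 0 0 0.06;0.009 0 0 0 0 0 0.05'
python3 -m pendant '0 0 0 0 0 0 0.02;0 0 0 0 0 0 0.02;0 0 0 0 0 0 0.02;0 0 0 0 0 0 0.02;0 0 0 0 0 0 0.02'
python3 -m pendant '-0.02 0 0 0 0 0 0.02;-0.03 0 0 0 0 0 0.02;-0.04 0 0 0 0 0 0.02;0 0 0 0 0 0 0.02;0 0 0 0 0 0 0.02'
python3 -c "
from h import *
plan([.53,.260,.1605],down(-89.1),5)"
```

```text
clock: 38.3
position: [0.4595, 0.2516, 0.1205]
eef_rot: [[-0.006, 0.213, -0.977], [-0.002, -0.977, -0.213], [-1.0, 0.0, 0.006]]
ft_force: [-0.4, 0.5, -0.3]
finger_gap: 0.0662
clock: 38.8
position: [0.4606, 0.253, 0.1239]
eef_rot: [[0.0, 0.215, -0.977], [0.0, -0.977, -0.215], [-1.0, -0.0, -0.0]]
ft_force: [0.5, 2.3, 5.5]
finger_gap: 0.0353
clock: 39.3
position: [0.4601, 0.2527, 0.2128]
eef_rot: [[-0.002, 0.215, -0.977], [-0.0, -0.977, -0.215], [-1.0, 0.0, 0.002]]
ft_force: [0.1, -0.6, -3.4]
finger_gap: 0.0349
total shift mm [ 52.2242   7.8289 -69.9519] turn deg [11.4944  0.0892 -0.0157]
5 rows of: mm [ 10.4534   0.4413 -14.0871] deg [ 2.2989  0.0178 -0.0031]
```

```bash

python3 -m pendant '0.0105 0.0004 -0.0141 2.3 0 0 0.02;0.0105 0.0004 -0.0141 2.3 0 0 0.02;0.0105 0.0004 -0.0141 2.3 0 0 0.02;0.0105 0.0004 -0.0141 2.3 0 0 0.02;0.0105 0.0004 -0.0141 2.3 0 0 0.02'
python3 -m pendant '0 0 0 0 0 0 0.02;0 0 0 0 0 0 0.02;0 0 0 0 0 0 0.02'
python3 -c "
from h import *
held('s15');plan([.6155,.261,.159],down(-89.1),1)"
```

```text
clock: 39.8
position: [0.5298, 0.26, 0.1576]
eef_rot: [[-0.006, 0.014, -1.0], [-0.002, -1.0, -0.014], [-1.0, 0.001, 0.006]]
ft_force: [-0.5, 0.8, -1.5]
finger_gap: 0.0352
clock: 40.1
position: [0.5295, 0.2603, 0.1602]
eef_rot: [[-0.002, 0.017, -1.0], [-0.001, -1.0, -0.017], [-1.0, 0.001, 0.002]]
ft_force: [-0.6, -1.0, -1.5]
finger_gap: 0.0351
plate pts 69 z(tool) vs x slope/intercept [-0.0087  0.0015] x range [ 0.0264 -0.0169 -0.0029] [0.075  0.0206 0.0032]
all 2316 [[ 0.0324 -0.0431 -0.1163]
 [ 0.119   0.0001  0.0218]
 [ 0.1645  0.0431  0.1169]]
total shift mm [  1.3546   0.7387 -85.899 ] turn deg [ 0.0422  0.1094 -0.0245]
1 rows of: mm [  1.3546   0.7387 -85.899 ] deg [ 0.0422  0.1094 -0.0245]
```

```bash

python3 -m pendant '0 0 -0.03 0 0 0 0.02;0 0 -0.03 0 0 0 0.02;0 0 -0.02 0 0 0 0.02;0 0 -0.006 0 0 0 0.02;0 0 0 0 0 0 0.02'
python3 -m pendant '0 0 0 0 0 0 0.02;0 0 0 0 0 0 0.02;0 0 0 0 0 0 0.02'
python3 -c "
from h import *
plan([.6155,.261,.159],down(-89.1),1)"
```

```text
clock: 40.65
position: [0.6159, 0.2616, 0.1599]
eef_rot: [[-0.002, 0.016, -1.0], [-0.001, -1.0, -0.016], [-1.0, 0.001, 0.002]]
ft_force: [-0.7, 0.1, -2.1]
finger_gap: 0.0356
clock: 40.95
position: [0.6156, 0.2618, 0.1604]
eef_rot: [[-0.002, 0.016, -1.0], [-0.0, -1.0, -0.016], [-1.0, 0.0, 0.002]]
ft_force: [0.5, -0.4, -1.1]
finger_gap: 0.0352
total shift mm [1.3715 0.7568 0.0744] turn deg [ 0.0169  0.1095 -0.0244]
1 rows of: mm [1.3715 0.7568 0.0744] deg [ 0.0169  0.1095 -0.0244]
```

```bash

python3 -m pendant '0.001 -0.006 0 0 0 0 0.02;0 -0.006 0 0 0 0 0.02;0 0 0 0 0 0 0.02'
python3 -m pendant '0 -0.006 0 0 0 0 0.02;0 -0.006 0 0 0 0 0.02;0 0 0 0 0 0 0.02'
python3 -m pendant '0 -0.006 0 0 0 0 0.02;0 -0.006 0 0 0 0 0.02;0 0 0 0 0 0 0.02;0 0 0 0 0 0 0.02'
python3 -m pendant '0.003 0 0 0 0 0 0.02;0.003 0 0 0 0 0 0.02;0 0 0 0 0 0 0.02;0 0 0 0 0 0 0.02'
python3 -m pendant '0.002 0 0 0 0 0 0.02;0.001 0 0 0 0 0 0.02;0 0 0 0 0 0 0.02;0 0 0 0 0 0 0.02'
```

```text
clock: 41.25
position: [0.6156, 0.2746, 0.1589]
eef_rot: [[-0.002, 0.017, -1.0], [-0.0, -1.0, -0.017], [-1.0, 0.0, 0.002]]
ft_force: [0.3, 0.1, -1.7]
finger_gap: 0.0352
clock: 41.55
position: [0.6156, 0.2865, 0.1589]
eef_rot: [[-0.002, 0.016, -1.0], [-0.0, -1.0, -0.016], [-1.0, 0.0, 0.002]]
ft_force: [-0.5, -0.9, -1.0]
finger_gap: 0.0354
clock: 41.95
position: [0.6155, 0.2977, 0.159]
eef_rot: [[-0.002, 0.016, -1.0], [-0.001, -1.0, -0.016], [-1.0, 0.001, 0.002]]
ft_force: [0.4, 1.5, -3.1]
finger_gap: 0.0352
clock: 42.35
position: [0.6155, 0.2974, 0.1529]
eef_rot: [[-0.002, 0.015, -1.0], [-0.001, -1.0, -0.015], [-1.0, 0.001, 0.002]]
ft_force: [0.0, 0.3, -2.1]
finger_gap: 0.0352
clock: 42.75
position: [0.6155, 0.2976, 0.15]
eef_rot: [[-0.002, 0.016, -1.0], [-0.001, -1.0, -0.016], [-1.0, 0.0, 0.002]]
ft_force: [0.7, 0.2, -1.4]
finger_gap: 0.0352
```

Release, retreat and head for the bin handle (open position).

```bash

python3 -m pendant '0 0 0 0 0 0 0.06;0 0 0 0 0 0 0.06;0 0 0 0 0 0 0.06;-0.03 0 0 0 0 0 0.06;-0.05 0 0 0 0 0 0.06'
python3 -m pendant '-0.05 0 0 0 0 0 0.05;0 0.05 0.05 0 0 0 0.023;0 0.05 0.05 0 0 0 0.023;0 0.05 0.05 0 0 0 0.023;0 0.05 0.03 0 0 0 0.023'
python3 -m pendant '0 0.05 0 0 0 0 0.023;0 0.05 0 0 0 0 0.023;0 0 0 0 0 0 0.023'
python3 -c "
from h import *
scoops('t16')
m=down(-22.6)
s=r.state();print(s['joint_positions'])
plan([.388,-.1816,.2547],down(-22.6),10)"
```

```text
clock: 43.25
position: [0.6146, 0.2972, 0.2278]
eef_rot: [[-0.009, 0.015, -1.0], [-0.002, -1.0, -0.015], [-1.0, 0.002, 0.009]]
ft_force: [0.8, 0.4, 0.0]
finger_gap: 0.0598
clock: 43.75
position: [0.4842, 0.146, 0.2806]
eef_rot: [[-0.001, 0.017, -1.0], [-0.0, -1.0, -0.017], [-1.0, 0.0, 0.001]]
ft_force: [1.5, -1.6, -0.4]
finger_gap: 0.0241
clock: 44.05
position: [0.4879, 0.0421, 0.2808]
eef_rot: [[-0.001, 0.01, -1.0], [-0.002, -1.0, -0.01], [-1.0, 0.002, 0.001]]
ft_force: [0.4, 0.3, 0.7]
finger_gap: 0.0232
hung 47 0.1588946875134874 0.16429499597674635 ((0.612345814704895, 0.17709402740001678), (0.005104798823595047, 0.03458425775170326), 1.2031710147857666)
hung 53 0.15987116170886528 0.16455684989779126 ((0.6129918098449707, 0.057089000940322876), (0.03438017889857292, 0.004895359743386507), 88.96672058105469)
hung 56 0.15868920620544535 0.16370956592324232 ((0.6131457686424255, 0.2975166440010071), (0.035692617297172546, 0.004606463015079498), 89.07389831542969)
[-0.1484  0.2156  1.5505 -0.0009  1.3766  1.4114]
total shift mm [ 26.3371 224.8985 102.4156] turn deg [-66.7633   0.0855   0.0096]
10 rows of: mm [ 2.6259 15.1763 21.3003] deg [-6.6763  0.0086  0.001 ]
```

```bash

python3 -m pendant '0.0026 0.0152 0.0213 -6.68 0 0 0.023;0.0026 0.0152 0.0213 -6.68 0 0 0.023;0.0026 0.0152 0.0213 -6.68 0 0 0.023;0.0026 0.0152 0.0213 -6.68 0 0 0.023;0.0026 0.0152 0.0213 -6.68 0 0 0.023'
python3 -m pendant '0.0026 0.0152 0.0213 -6.68 0 0 0.023;0.0026 0.0152 0.0213 -6.68 0 0 0.023;0.0026 0.0152 0.0213 -6.68 0 0 0.023;0.0026 0.0152 0.0213 -6.68 0 0 0.023;0.0026 0.0152 0.0213 -6.68 0 0 0.023'
python3 -m pendant '0 0 0 0 0 0 0.023;0 0 0 0 0 0 0.023'
python3 -c "
from h import *
R=down(-22.6)@Ro.from_euler('z',36.3,degrees=True).as_matrix()
p=np.array([.4695,-.2659,.1001])-.12*R[:,0];print(p)
plan(p,R,6)
im,d=shot('top','t17');W=cloud('top',d);Q=(W-B)@np.stack([ex,ey,ez],1)
m=(abs(Q[...,1])<.045)&(Q[...,0]<-.172)&(Q[...,0]>-.21)&(Q[...,2]>.08)&(Q[...,2]<.125);print('bar',m.sum(),np.median(Q[m],0))
m=(abs(Q[...,1])<.085)&(Q[...,0]<-.1)&(Q[...,0]>-.158)&(Q[...,2]>.05)&(Q[...,2]<.16);print('slope',m.sum(),np.arctan(-np.polyfit(Q[m][:,2],Q[m][:,0],1)[0]))"
```

```text
clock: 44.6
position: [0.404, -0.0514, 0.2678]
eef_rot: [[-0.001, 0.569, -0.822], [-0.001, -0.822, -0.569], [-1.0, -0.0, 0.001]]
ft_force: [-0.3, -0.4, -0.3]
finger_gap: 0.0226
clock: 45.1
position: [0.3894, -0.1802, 0.2549]
eef_rot: [[-0.001, 0.927, -0.374], [-0.001, -0.374, -0.927], [-1.0, -0.001, 0.001]]
ft_force: [-0.5, 0.1, -0.4]
finger_gap: 0.0227
clock: 45.3
position: [0.3894, -0.1792, 0.2547]
eef_rot: [[-0.002, 0.925, -0.381], [0.0, -0.381, -0.925], [-1.0, -0.002, 0.001]]
ft_force: [0.2, -0.0, -1.2]
finger_gap: 0.0228
[ 0.4039 -0.2386  0.1968]
total shift mm [57.8158 36.1462 49.3195] turn deg [ 0.2211 -0.0237 36.4111]
6 rows of: mm [11.0591  3.3603  8.2095] deg [ 0.0368 -0.0039  6.0685]
bar 10 [-0.187  -0.043   0.1039]
slope 1946 0.6649491236096222
```

```bash

python3 -m pendant '0.011 0.0034 0.0082 0 0 6.07 0.023;0.011 0.0034 0.0082 0 0 6.07 0.023;0.011 0.0034 0.0082 0 0 6.07 0.023;0.011 0.0034 0.0082 0 0 6.07 0.023;0.011 0.0034 0.0082 0 0 6.07 0.023'
python3 -m pendant '0.011 0.0034 0.0082 0.2 0 6.07 0.023;0 0 0 0 0 0 0.023;0 0 0 0 0 0 0.023'
python3 -c "
from h import *
R=down(-22.6)@Ro.from_euler('z',36.3,degrees=True).as_matrix()
plan([.4695,-.2659,.1001],R,1)"
```

```text
clock: 45.85
position: [0.3995, -0.2278, 0.2054]
eef_rot: [[0.469, 0.797, -0.38], [-0.195, -0.326, -0.925], [-0.861, 0.508, 0.002]]
ft_force: [-0.3, 0.1, -0.0]
finger_gap: 0.0231
clock: 46.15
position: [0.4041, -0.2367, 0.1986]
eef_rot: [[0.538, 0.753, -0.38], [-0.218, -0.311, -0.925], [-0.814, 0.58, -0.004]]
ft_force: [-0.5, -0.6, 0.6]
finger_gap: 0.023
total shift mm [121.8159   1.1549   2.5274] turn deg [ 0.1112 -0.3388  0.8321]
1 rows of: mm [121.8159   1.1549   2.5274] deg [ 0.1112 -0.3388  0.8321]
```

```bash

python3 -m pendant '0.04 0.001 0.002 0 0 0.8 0.023;0.04 0 0 0 0 0 0.023;0.025 0 0 0 0 0 0.023;0.015 0 0 0 0 0 0.023;0 0 0 0 0 0 0.023'
python3 -m pendant '0 0 0 0 0 0 0;0 0 0 0 0 0 0;0 0 0 0 0 0 0'
for i in 1 2; do python3 -m pendant '-0.0022 0.0072 0 0 0 -3.15 0;-0.0022 0.0072 0 0 0 -3.15 0;-0.0022 0.0072 0 0 0 -3.15 0;-0.0022 0.0072 0 0 0 -3.15 0';done
```

```text
clock: 46.65
position: [0.4708, -0.2653, 0.1013]
eef_rot: [[0.55, 0.745, -0.377], [-0.22, -0.307, -0.926], [-0.806, 0.592, -0.005]]
ft_force: [0.2, -0.2, 0.6]
finger_gap: 0.0233
clock: 46.95
position: [0.4695, -0.2656, 0.1028]
eef_rot: [[0.551, 0.744, -0.379], [-0.222, -0.306, -0.926], [-0.805, 0.594, -0.003]]
ft_force: [-4.0, 5.8, 3.9]
finger_gap: 0.0093
clock: 47.35
position: [0.4861, -0.2726, 0.123]
eef_rot: [[0.396, 0.837, -0.378], [-0.156, -0.344, -0.926], [-0.905, 0.425, -0.005]]
ft_force: [14.5, 2.8, -16.3]
finger_gap: 0.0089
clock: 47.75
position: [0.5084, -0.2817, 0.1408]
eef_rot: [[0.204, 0.903, -0.378], [-0.077, -0.37, -0.926], [-0.976, 0.218, -0.005]]
ft_force: [7.5, -3.5, -16.1]
finger_gap: 0.0089
```

```bash

python3 -m pendant '-0.0022 0.0072 0 0 0 -3.15 0;-0.0022 0.0072 0 0 0 -3.15 0;-0.0022 0.0072 0 0 0 -3.15 0'
python3 -m pendant '-0.0018 0.006 0 0 0 -2.4 0;0 0 0 0 0 0 0;0 0 0 0 0 0 0'
python3 -m pendant '0 0.003 0 0 0 0 0;0 0 0 0 0 0 0;0 0 0 0 0 0 0'
```

```text
clock: 48.05
position: [0.5271, -0.2894, 0.1505]
eef_rot: [[0.052, 0.924, -0.378], [-0.016, -0.377, -0.926], [-0.998, 0.055, -0.005]]
ft_force: [3.9, -3.4, -14.0]
finger_gap: 0.0088
clock: 48.35
position: [0.5329, -0.2918, 0.1528]
eef_rot: [[0.018, 0.926, -0.377], [-0.002, -0.377, -0.926], [-1.0, 0.018, -0.005]]
ft_force: [4.4, -5.1, -8.9]
finger_gap: 0.0086
clock: 48.65
position: [0.5351, -0.2927, 0.1535]
eef_rot: [[0.017, 0.926, -0.376], [-0.001, -0.377, -0.926], [-1.0, 0.016, -0.006]]
ft_force: [-3.4, -5.0, 1.1]
finger_gap: 0.0086
```

```bash

python3 -m pendant '0 0.003 0 0 0 0 0;0 0 0 0 0 0 0;0 0 0 0 0 0 0'
python3 -m pendant '0 -0.001 0 0 0 0 0.023;0 0 0 0 0 0 0.023;0 0 0 0 0 0 0.023;-0.03 0 0 0 0 0 0.023;-0.03 0 0 0 0 0 0.023'
python3 -m pendant '-0.03 0 0 0 0 0 0.05;0 -0.05 0 0 0 0 0.05;0 -0.05 0 0 0 0 0.05;0 -0.05 0 0 0 0 0.05;0 -0.05 0 0 0 0 0.05'
python3 -c "
from h import *
scoops('t18');Z=np.load('pics/t18.npz');W=cloud('top',Z['d']);Q=(W-B)@np.stack([ex,ey,ez],1)
m=(abs(Q[...,1])<.045)&(Q[...,0]<-.095)&(Q[...,0]>-.14)&(Q[...,2]>.13);print('bar',m.sum(),np.median(Q[m],0))
m=(abs(Q[...,1])<.1)&(Q[...,2]>.165)&(Q[...,2]<.19)&(abs(Q[...,0])<.12);print('front edge',np.percentile(Q[m][:,0],[0,1]))
shot('side','s18')"
```

```text
clock: 48.95
position: [0.5353, -0.2927, 0.1534]
eef_rot: [[0.009, 0.927, -0.376], [0.003, -0.376, -0.927], [-1.0, 0.007, -0.006]]
ft_force: [-21.5, 2.6, 10.5]
finger_gap: 0.0096
clock: 49.45
position: [0.5363, -0.2925, 0.2131]
eef_rot: [[0.016, 0.927, -0.376], [0.002, -0.376, -0.927], [-1.0, 0.014, -0.008]]
ft_force: [0.5, -0.3, 0.9]
finger_gap: 0.0228
clock: 49.95
position: [0.349, -0.2166, 0.2397]
eef_rot: [[0.017, 0.927, -0.375], [0.001, -0.376, -0.927], [-1.0, 0.016, -0.007]]
ft_force: [-0.5, -0.8, 0.8]
finger_gap: 0.0498
hung 46 0.15885482814491853 0.16301869181318332 ((0.612337052822113, 0.1777528077363968), (0.0043224454857409, 0.03434794768691063), 1.4208751916885376)
hung 54 0.1590009611886939 0.1635952989999238 ((0.6130761504173279, 0.05741678550839424), (0.0343254916369915, 0.004717394709587097), 88.55024719238281)
hung 58 0.15924739645354602 0.16433917690398256 ((0.613156795501709, 0.2972365617752075), (0.03574439138174057, 0.005137227009981871), 89.98451232910156)
bar 235 [-0.1141 -0.0004  0.1573]
front edge [-0.0789 -0.0778]
```

View pics/s18.png

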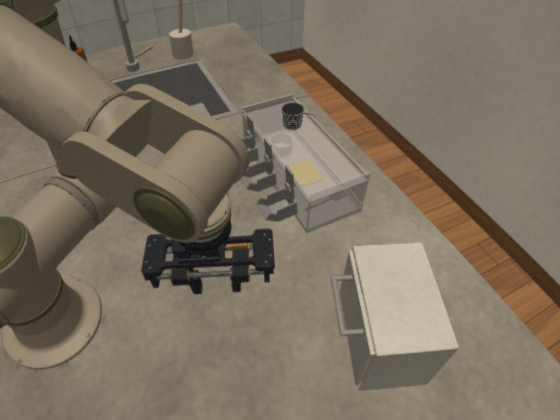

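```bash
python3 -c "
from bench import r
print(r.job_done())"
```

```text
the job is handed in; nothing more can be done
None
```

I handed the job in at about 50 s of the 208 s. The bin front was opened to its stop, both filled scoops were emptied into the bucket, all three scoops were hung, and the front was pushed shut. Scoop_b (the middle one) was knocked about 28 mm aside partway through; I measured it again before picking it up.

**Last checks**
- **Scoops:** all three plates hang at the studs, with tops at about 0.159 m (0.160 expected) and within about 1 mm of the stud spacing. They are upright and clear of the counter.
- **Bin front:** the handle and the front edge are back at their starting readings to within about 1 mm, so the front is shut.
- **Tablets:** none are visible outside the bin. Scoop_a looked empty in the picture and scoop_b's floor read clear in the depth image. With the front shut, the tablets could not be seen.
- **Organiser:** I judged the things on it only by eye in the last pictures, where they look unmoved.

**Readings that disagreed**
- **Opening angle:** the panel's slope measured about 0.63 rad while open, not the nominal 0.65. That is above the 0.6 needed. A later, rougher fit that included the tablets gave 0.66.
- **Hung plates:** the top camera puts them about 4 mm nearer the robot than the stud points I worked to. That is well inside the limit.

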